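# Turn a lidded parts case over and stack it on the turned one

### The job

Two small lidded parts cases stand on the bench: one is already turned over, lid underneath, the other still stands lid up. Turn the lid-up case upside down, keeping its loose lid and base closed together all the way, and set it down (do not drop it) squarely on top of the turned one, edges lined up. Leave the turned case where it stands and leave the tools, brush, glue tube and gauge around them alone.

Things in the scene. Friction and masses are not known exactly. Their poses are not given: they have to be found in the camera images.
- case_center (a point): Centre of the lid-up case to be turned: a closed square box 56 x 56 x 44 mm high, flat sides, black base (24 mm high) below, grey lid (20 mm) with a blank paper label above. The point is 22 mm above the underside, fixed to the base. z points from base to lid (up at the start), x and y are square to the sides. It stands steadily on any side. About 150 g.
- case_seam_base (a point): Centre of the seam plane on the base, 24 mm above the underside; axes as case_center. The lid is not latched: an inner neck of the base, 11 mm high, only stops it sliding sideways (1.5 mm play). A grip on two opposite sides that spans the seam holds both halves; a grip on the lid alone leaves the base behind.
- case_seam_lid (a point): Centre of the lower rim of the loose lid, 20 mm below the lid's top; at case_seam_base when the case is closed. z points to the lid's top.
- turned_center (a point): Centre of the case already turned over: same 56 x 56 x 44 mm, black base uppermost with four small round feet, grey lid underneath, standing on the bench. Its top is 22 mm above this point. Here z points up; x and y are square to the sides. Its lid is fixed; it is loose on the bench, 160 g.
- tube_1: Bystander: a white glue tube, 126 mm long, lying on the bench. Leave it alone.
- plug_gauge: Bystander: a small plug gauge with white handle, 94 mm long, lying on the bench. Leave it alone.
- driver_a: Bystander: a screwdriver with red handle, 166 mm long, lying on the bench. Leave it alone.
- driver_b: Bystander: a screwdriver with yellow handle, 151 mm long, lying on the bench. Leave it alone.
- side_cutters: Bystander: side cutters with orange handles, 118 mm long, lying on the bench. Leave them alone.
- brush: Bystander: a black dust brush, 144 mm long, lying on the bench. Leave it alone.
Not all that is in view belongs to the job. Leave any green look-alike of the part that bears turned_center alone.

How it is judged:
By the outcome, as a careful person would: the job done as asked, in the order asked, and still so for the second after the job is handed in, with the robot touching nothing.
It also fails if it takes over 67 s, if anything falls off the work surface, if the arm or the gripper's body presses on something with over 40 N, if the wrist force passes 120 N, or if a joint passes its speed limit or range.

### The arm

A 7-joint arm with a two-finger parallel gripper is mounted at the origin on a cart in front of the work surface, level with it; the furniture and walls round the work are solid. World frame = base frame: x ahead of the robot, y to its left, z up, the work surface at z = 0. Lengths are in m, angles in rad, forces in N, time in s.
With the tool pointing down it reaches from about 0.4 to 0.875 m from the base axis. Payload 6.5 kg.
Tool frame: the origin (TCP) lies at the very end of the fingers, on their centre line; the grasp point (between the pads) lies 19 mm behind it; z points along the fingers, y is the direction in which the jaws open and shut (so a half turn about z gives the same grasp; the last joint's range is limited). The gripper opens to 88 mm and grips with 3 to 60 N. Pads are 18 mm wide; open, the fingers measure 123 mm over their backs; the gripper's body (75 mm by 187 mm) begins 45 mm behind the grasp point.
Start: joints at [1.279, 0.536, -0.004, 1.538, 0.003, 1.067, -0.071], TCP at [0.146, -0.633, 0.239] pointing down, gripper open.
Joint ranges: [-2.7, 2.7], [-0.37, 2.16], [-1.27, 1.26], [0.24, 2.4], [-1.31, 4.45], [0.19, 1.91], [-2.76, 2.76]. Speed limits (rad/s): [2.39, 2.39, 3.14, 3.14, 3.14, 3.14, 3.14].

### API

Orientations are given as a rotation vector (axis times angle).
In Python, from bench import manip gives the robot as it stands.
- The arm moves only by the tool apply_moves, never from a script. Its argument "targets" is a list of rows, each a list of 7 numbers: the shift along the tool's x, y, z in mm, then the turn, a rotation vector about the tool's x, y, z in rad, then the finger opening in mm, from 0 to 88.1. In form: [[dx, dy, dz, ax, ay, az, fingers], ...]. A call has 1 to 8 rows; each row is the pose to reach, as a shift and turn from the pose measured when the call began, along the tool's axes at that moment; what a row does not reach only later rows make up. A row lasts 1/10 s, in which the tool goes at most 50 mm and 8.59 degrees, less where a joint would pass 70% of its speed; a pose out of reach is approached as far as the arm can. A call with a gripper value outside its range is refused whole. The fingers move at their own pace and stop on an object; "newtons" is the grip in N (left out, the last holds). Time passes only in rows, so rows that repeat a pose let the fingers close. It gives the time, the measured TCP pose, the force and the opening at its end, in the units of the state.
- manip.observe(): the state, without advancing time (a new reading comes with each control period).
- manip.grab_frame(name): name is "scene" or "top" or "wrist"; returns a dict with "img" (420x560x3 uint8, red, green, blue), "vertical_fov" (degrees; the focal length in pixels is half the picture's height over the tangent of half this angle, whatever the lens; pixels are square), "cx", "cy" (the principal point, pixels), "cam_to_world" (4x4, takes a point from camera to world coordinates). Camera axes: x right, y down, z forward; pixel columns grow to the right and rows downward; lengths in m; the calibration is good to about 2 mm. A picture is of the moment at which its call begins. There is no depth.
- manip.sign_off(): hands the job in, once; it reports no verdict.
The state is a dict: "clock": time; "q": joint angles; "joint_velocities": joint speeds; "joint_torque": joint torques, N m; "position": TCP position; "tool_rot": TCP orientation; "ft_force": force on the tool from outside, world axes, zero at the start; "ft_torque": the same for the moment, N m; "finger_gap": finger opening in m.
Only numpy, scipy, OpenCV 4.12 (cv2) and the standard library are available. Lean on these libraries where they do the work, as an engineer would, in place of code of your own. Each camera call takes 0.05 s, during which the arm holds its last target.

## Working session

There is one attempt and no reset: what is moved stays moved. The work goes in short steps, Python scripts to look and compute and a tool call to move; the robot and the scene stay as the last step left them, time stands still between calls to the robot, and variables do not carry over. Pictures are saved under pics/ and viewed, and the job is handed in when it is done.

Besides the shell and the picture viewer there is one more tool, called after "Request:" as a command line: name --pt "numbers of a row" for each row, then --argument value for the rest. apply_moves: Moves the arm, as the interface text tells. Its arguments: {"type":"object","properties":{"targets":{"type":"array"},"newtons":{"type":"number"}},"required":["targets"]}

```bash
mkdir -p pics; ls
cat > h.py <<'E'
import numpy as np, cv2
from bench import manip
from scipy.spatial.transform import Rotation as R
def snap(name,fn):
    f=manip.grab_frame(name); cv2.imwrite('pics/'+fn+'.png',f['img'][:,:,::-1]); np.save('pics/'+fn+'.npy',np.array([f['vertical_fov'],f['cx'],f['cy'],*np.array(f['cam_to_world']).ravel()],dtype=float)); return f
def cam(fn):
    a=np.load('pics/'+fn+'.npy'); return 210/np.tan(np.radians(a[0]/2)),a[1],a[2],a[3:].reshape(4,4)
def px2w(fn,u,v,z):
    f,cx,cy,T=cam(fn); d=T[:3,:3]@np.array([(u-cx)/f,(v-cy)/f,1]); o=T[:3,3]; return o+d*(z-o[2])/d[2]
def w2px(fn,p):
    f,cx,cy,T=cam(fn); c=T[:3,:3].T@(np.array(p)-T[:3,3]); return np.array([cx+f*c[0]/c[2],cy+f*c[1]/c[2]])
def crop(fn,u0,v0,u1,v1,k,out):
    i=cv2.imread('pics/'+fn+'.png')[v0:v1,u0:u1]; cv2.imwrite('pics/'+out+'.png',cv2.resize(i,None,fx=k,fy=k,interpolation=cv2.INTER_CUBIC))
E
python3 - <<'E'
from h import *
np.set_printoptions(precision=4,suppress=True)
for n in ['scene','top','wrist']:
    f=snap(n,n+'0'); print(n,f['vertical_fov'],f['cx'],f['cy'],f['cam_to_world'])
print(manip.observe())
E
```

```text
pics
scene 43.49241871971561 278.1879761146232 207.77637302108778 [[-0.5347 -0.3541  0.7673 -0.3427]
 [-0.845   0.2127 -0.4907  0.5767]
 [ 0.0105 -0.9107 -0.4129  0.5065]
 [ 0.      0.      0.      1.    ]]
top 50.70066384542516 291.49615031675785 205.77165115492838 [[-0.0114 -0.9943  0.1061  0.4036]
 [-0.9998  0.0131  0.0148  0.0335]
 [-0.0161 -0.1059 -0.9942  1.1144]
 [ 0.      0.      0.      1.    ]]
wrist 70.05265478185886 281.53893495818045 212.92411771230513 [[ 0.2238 -0.9235 -0.3114  0.2257]
 [-0.9746 -0.2125 -0.0704 -0.6141]
 [-0.0012  0.3193 -0.9477  0.3831]
 [ 0.      0.      0.      1.    ]]
{'clock': 0.15, 'q': array([ 1.2788,  0.537 , -0.0044,  1.5386,  0.0026,  1.0673, -0.0711]), 'joint_velocities': array([-0.0009, -0.0018, -0.0003, -0.0031,  0.0006, -0.0018, -0.0012]), 'joint_torque': array([  0.0013, -57.1326,   0.9918, -25.1827,  -0.0561,   0.0153,
         0.0001]), 'position': array([ 0.1454, -0.6331,  0.2381]), 'tool_rot': array([-3.1203, -0.3541,  0.0004]), 'ft_force': array([-0.9595, -0.1939, -0.0781]), 'ft_torque': array([0.0052, 0.0672, 0.0111]), 'finger_gap': 0.08819509057240829}
```

View pics/scene0.png

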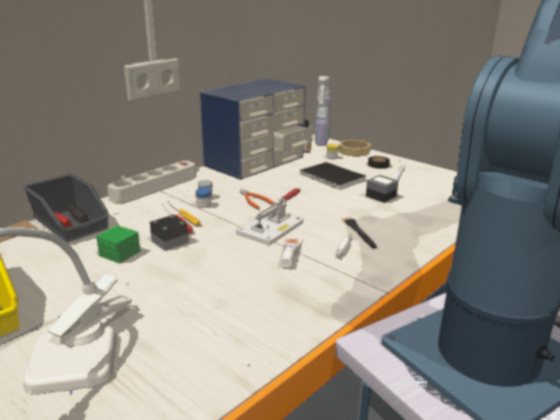

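View pics/top0.png

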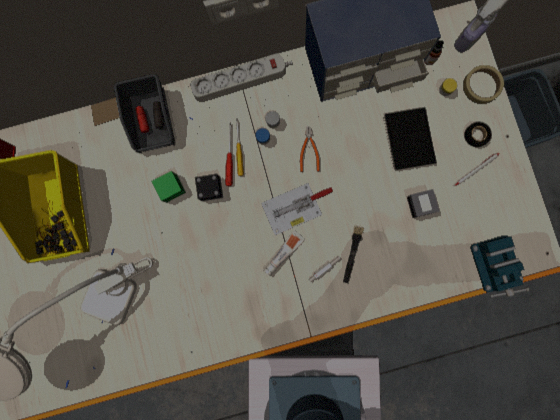

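View pics/wrist0.png

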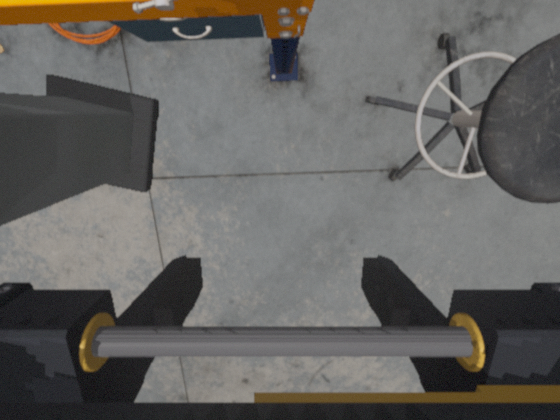

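Run:
```python
from h import *
crop('top0',140,160,240,220,8,'c1'); crop('top0',385,170,465,230,8,'c2'); crop('scene0',90,160,410,265,2.5,'c3')
for n,u,v,z in [('lidup',424,204,.044),('turned',208,187,.044),('green',168,187,.044)]: print(n,px2w('top0',u,v,z))
```

```text
lidup [ 0.51785413 -0.27112146  0.044     ]
turned [0.56664691 0.25318861 0.044     ]
green [0.56800856 0.3515311  0.044     ]
```

View pics/c1.png

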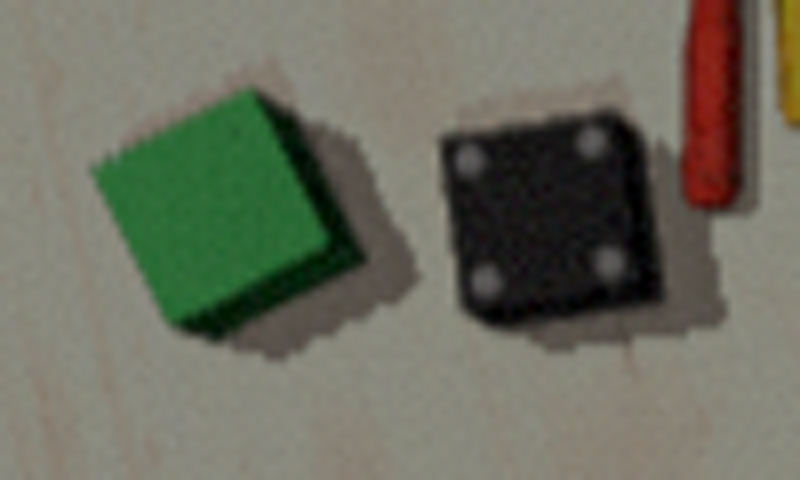

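View pics/c2.png

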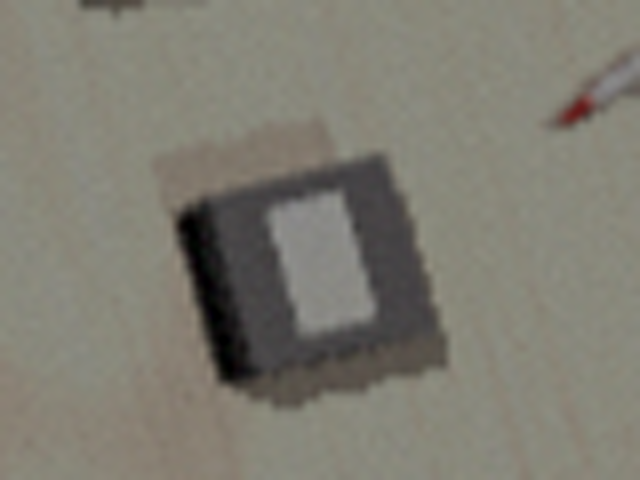

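View pics/c3.png

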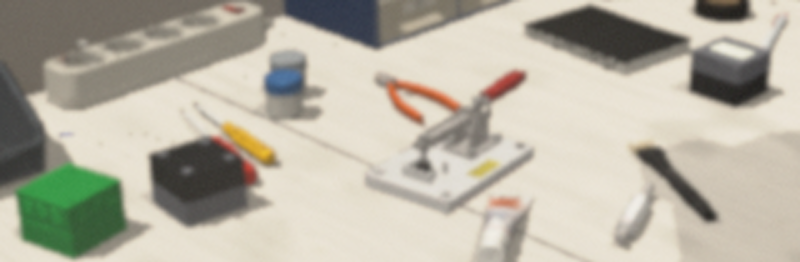

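Candidates: lid-up case at top (424,204) with grey lid and label. The turned case is at top (208,187), black with four feet. The green look-alike is at top (168,187), and the black tray is at (410,138). I choose the labelled grey one to turn and the black one with feet as the target; the crops confirm both.

Request:
apply_moves --pt "385 -269 0 0 0 0 88" --pt "385 -269 0 0 0 0 88" --pt "385 -269 0 0 0 0 88" --pt "385 -269 0 0 0 0 88" --pt "385 -269 0 0 0 0 88" --pt "385 -269 0 0 0 0 88" --pt "385 -269 0 0 0 0 88" --pt "385 -269 0 0 0 0 88"

```text
clock: 0.95
position: [0.4145, -0.3349, 0.2385]
tool_rot: [-3.12, -0.354, 0.0]
ft_force: [-0.0, -0.4, -0.6]
finger_gap: 0.0877
```

```bash
cat >> h.py <<'E'
def log():
    import json
    s=manip.observe(); open('log.txt','a').write(json.dumps([list(map(float,s['q'])),list(map(float,s['position'])),list(map(float,s['tool_rot']))])+'\n'); return s
def delta(p,Rt,s=None):
    s=s or manip.observe(); R0=R.from_rotvec(s['tool_rot']); d=R0.inv().apply(np.array(p)-s['position'])*1000
    r=(R0.inv()*Rt).as_rotvec(); return np.round(d,1),np.round(r,4),'mm',round(np.linalg.norm(d)),'deg',round(np.degrees(np.linalg.norm(r)),1)
def tool(az,tilt):
    # az (deg): azimuth of x_tool when tool down; tilt>0: tip swings out toward az
    x=np.array([np.cos(np.radians(az)),np.sin(np.radians(az)),0]); z0=np.array([0,0,-1.]); t=np.radians(tilt)
    z=np.cos(t)*z0+np.sin(t)*x; xx=np.cos(t)*x-np.sin(t)*z0; return R.from_matrix(np.c_[xx,np.cross(z,xx),z])
E
python3 - <<'E'
from h import *
f=snap('wrist','w1'); s=log(); print(s['q'],s['position'])
print(delta([.47,-.285,.2],tool(13,0)))
E
```

```text
[ 0.70181247  0.3442953  -0.15236633  1.84130728  0.05431529  0.96012859
 -0.80674813] [ 0.42146719 -0.3265287   0.23858269]
(array([ 56.7, -28.8,  39. ]), array([-0.0046, -0.005 ,  0.01  ]), 'mm', 75, 'deg', np.float64(0.7))
```

View pics/w1.png

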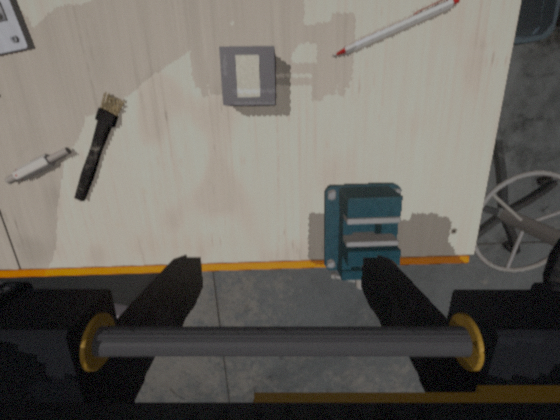

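The wrist view shows the case at (248,76), the vise at (365,230) and the brush at (98,150). I'll move closer.

Request:
apply_moves --pt "57 -40 39 0 0 0.01 88" --pt "57 -40 39 0 0 0.01 88" --pt "57 -40 39 0 0 0.01 88" --pt "57 -40 39 0 0 0.01 88"

```text
clock: 1.4
position: [0.4675, -0.2735, 0.1995]
tool_rot: [-3.115, -0.358, -0.005]
ft_force: [-0.3, -1.1, 0.4]
finger_gap: 0.0878
```

Run:
```python
from h import *
f=snap('wrist','w2'); s=log(); print(s['q'],s['position'])
for z,p in [(0.044,(.518,-.271,.044))]: print(w2px('w2',p))
u,v=w2px('w2',(.518,-.271,.044)).astype(int)
crop('w2',max(u-100,0),max(v-75,0),u+100,v+75,4,'w2c'); print(u,v)
```

```text
[ 0.58526521  0.40787917 -0.16811944  1.85465541  0.07802048  0.88513676
 -0.96292543] [ 0.46708185 -0.27476644  0.19996683]
[292.14578551 147.59584106]
292 147
```

View pics/w2c.png

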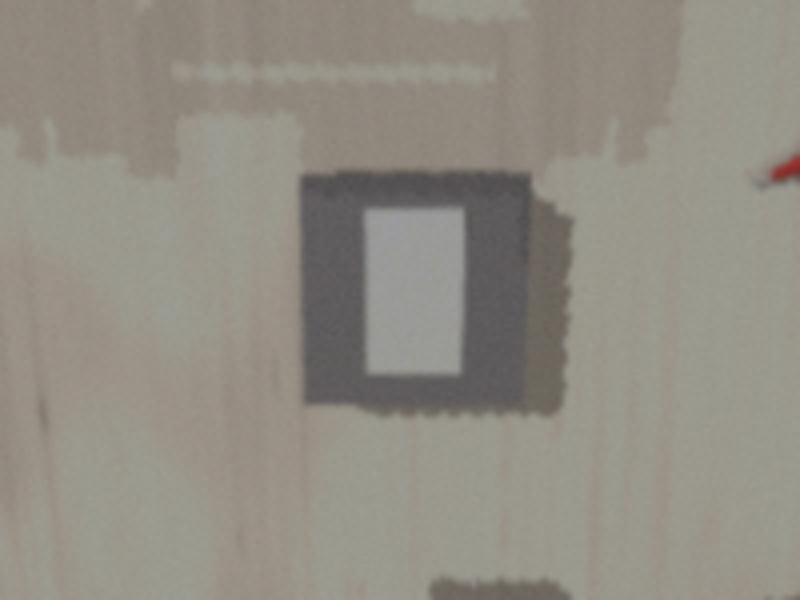

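Run:
```python
from h import *
o=np.array([192,72])
for c in [(303,200),(529,198),(527,404),(304,404),(414.5,291)]:
    u,v=o+np.array(c)/4; print(px2w('w2',u,v,.044)[:2])
for c in [(303,174),(531,174)]:
    u,v=o+np.array(c)/4; print('far-bottom?',px2w('w2',u,v,.0)[:2])
for c in [(365,208),(464,208),(462,374),(366,375)]:
    u,v=o+np.array(c)/4; print('label',px2w('w2',u,v,.044)[:2])
i=cv2.imread('pics/w2.png'); g=cv2.cvtColor(i,cv2.COLOR_BGR2GRAY); print(cv2.minAreaRect(np.argwhere(g[118:170,276:315]>150)[:,::-1].astype(np.float32)))
```

```text
[ 0.53616587 -0.24240051]
[ 0.54893608 -0.29516987]
[ 0.50071324 -0.30818605]
[ 0.48784409 -0.2531771 ]
[ 0.52145134 -0.27367936]
far-bottom? [ 0.54120093 -0.23910633]
far-bottom? [ 0.55535597 -0.29987122]
label [ 0.53775394 -0.25734269]
label [ 0.54316559 -0.28055988]
label [ 0.50432815 -0.29023444]
label [ 0.49858973 -0.26679727]
((19.0, 26.5), (39.0, 22.0), 90.0)
```

Run:
```python
from h import *
az=13.8; T=tool(az,-20); a=np.array([np.cos(np.radians(az)),np.sin(np.radians(az)),0])
G=np.array([.5213,-.2739,.025])+.008*a; zt=T.apply([0,0,1]); tcp=G+.019*zt
print(tcp,delta(tcp-.08*zt,T),delta(tcp,T))
```

```text
[ 0.52275827 -0.27354181  0.00714584] (array([ 81.4,  11.4, 117.9]), array([-0.0069, -0.3532, -0.0134]), 'mm', 144, 'deg', np.float64(20.3)) (array([ 53.7,  12.2, 193. ]), array([-0.0069, -0.3532, -0.0134]), 'mm', 201, 'deg', np.float64(20.3))
```

Request:
apply_moves --pt "81.4 11.4 117.9 -0.007 -0.353 -0.013 88" --pt "81.4 11.4 117.9 -0.007 -0.353 -0.013 88" --pt "81.4 11.4 117.9 -0.007 -0.353 -0.013 88" --pt "81.4 11.4 117.9 -0.007 -0.353 -0.013 88" --pt "81.4 11.4 117.9 -0.007 -0.353 -0.013 88"

```text
clock: 1.95
position: [0.5481, -0.2683, 0.0812]
tool_rot: [3.031, 0.364, -0.538]
ft_force: [-0.3, -0.7, 0.7]
finger_gap: 0.0876
```

Run:
```python
from h import *
f=snap('wrist','w3'); s=log(); print(s['q'],s['position'])
az=13.8; T=tool(az,-20); a=np.array([np.cos(np.radians(az)),np.sin(np.radians(az)),0])
G=np.array([.5213,-.2739,.025])+.008*a; zt=T.apply([0,0,1]); tcp=G+.019*zt
print(delta(tcp,T))
u,v=w2px('w3',(.5213,-.2739,.044)).astype(int);print(u,v)
for sx,sy in [(1,1),(1,-1),(-1,-1),(-1,1)]:
    b=np.array([-a[1],a[0],0]); print(w2px('w3',np.array([.5213,-.2739,.044])+.028*(sx*a+sy*b)))
```

```text
[ 0.33956547  0.82258069 -0.07925621  1.48446016  0.25047775  1.15527589
 -1.19511424] [ 0.54852874 -0.26951306  0.08365271]
(array([ 1.7, -2.3, 80.8]), array([ 0.0011, -0.0006, -0.0036]), 'mm', 81, 'deg', np.float64(0.2))
281 256
[237.43065857 226.04480417]
[324.64676462 225.92457654]
[318.12770365 281.46254502]
[244.35341805 281.55126207]
```

View pics/w3.png

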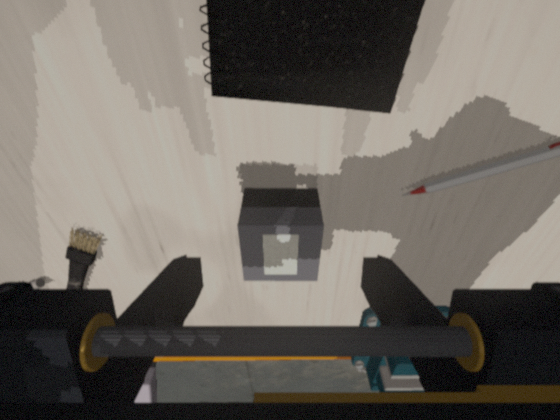

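The case's top face spans (240,225)–(320,280), matching the prediction, and it is centred between the fingers. I'll descend.

Request:
apply_moves --pt "1 -1.5 30 0 0 0 88" --pt "1.5 -2 60 0 0 0 88" --pt "1.7 -2 75 0 0 0 88" --pt "1.7 -2 80.5 0 0 0 88" --pt "1.7 -2 80.5 0 0 0 88"

```text
clock: 2.5
position: [0.5232, -0.275, 0.009]
tool_rot: [3.03, 0.359, -0.53]
ft_force: [-0.2, -0.3, -0.1]
finger_gap: 0.0883
```

Run:
```python
from h import *
f=snap('wrist','w4'); f=snap('scene','s4'); s=log(); print(s['q'],s['position'],s['ft_force'])
crop('s4',300,120,460,240,5,'s4c')
az=13.8; T=tool(az,-20); a=np.array([np.cos(np.radians(az)),np.sin(np.radians(az)),0])
G=np.array([.5213,-.2739,.025])+.008*a; zt=T.apply([0,0,1]); tcp=G+.019*zt
print(delta(tcp,T))
```

```text
[ 0.35158229  0.89876436 -0.06867517  1.55421785  0.27489049  1.00707041
 -1.21781618] [ 0.52433546 -0.27440316  0.00920907] [ 0.59590207 -0.74524138 -0.16990636]
(array([-0.6, -1.2,  2.4]), array([ 0.0026, -0.0035, -0.0044]), 'mm', 3, 'deg', np.float64(0.4))
```

View pics/w4.png

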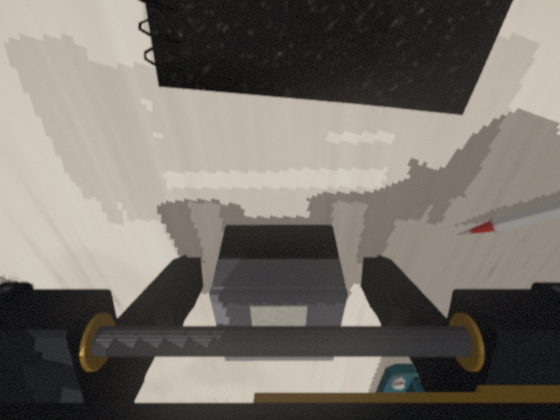

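View pics/s4c.png

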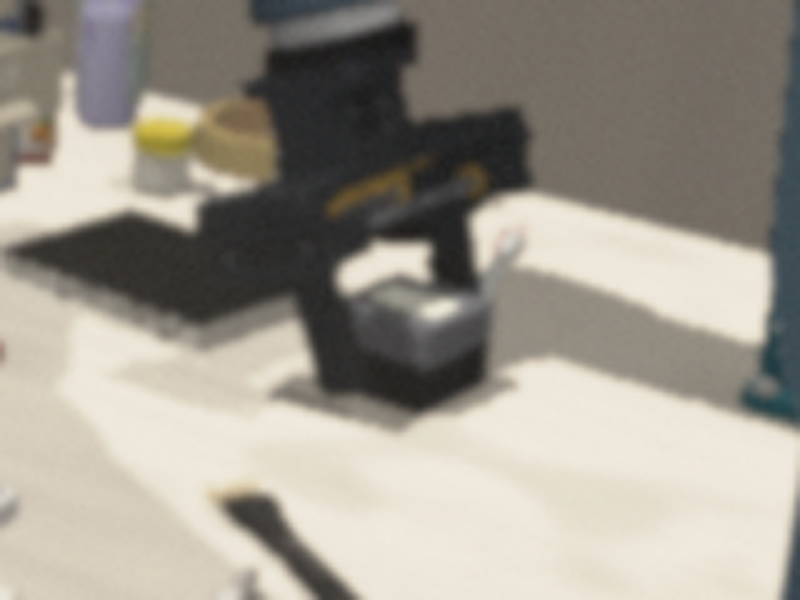

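The jaws straddle the case below the seam. I'll lower 2 mm and close.

Request:
apply_moves --pt "-0.6 -1 2.4 0 0 0 88" --pt "-0.6 -1 2.4 0 0 0 50" --pt "-0.6 -1 2.4 0 0 0 50" --pt "-0.6 -1 2.4 0 0 0 50" --pt "-0.6 -1 2.4 0 0 0 50" --pt "-0.6 -1 2.4 0 0 0 50" --pt "-0.6 -1 2.4 0 0 0 50" --newtons 35

```text
clock: 3.3
position: [0.5228, -0.2737, 0.0071]
tool_rot: [3.03, 0.361, -0.528]
ft_force: [-0.4, -0.6, 0.4]
finger_gap: 0.0557
```

Run:
```python
from h import *
s=log(); print(s['q'],s['position'],s['ft_force'],s['finger_gap'],s['tool_rot'])
```

```text
[ 0.35120779  0.89988535 -0.06830816  1.55899057  0.27555998  1.00143537
 -1.21947884] [ 0.52276815 -0.27372135  0.00710577] [-0.428112   -0.57669536  0.41324445] 0.05568129184657171 [ 3.0302846   0.36066831 -0.52831085]
```

Run:
```python
from h import *
s=manip.observe(); print(delta(s['position']+[0,0,.15],R.from_rotvec(s['tool_rot'])))
```

```text
(array([ -50.8,    0.6, -141.1]), array([0., 0., 0.]), 'mm', 150, 'deg', np.float64(0.0))
```

Request:
apply_moves --pt "-3 0 -9 0 0 0 50" --pt "-10 0 -28 0 0 0 50" --pt "-20 0 -56 0 0 0 50" --pt "-37 0 -103 0 0 0 50" --pt "-51 0.6 -141 0 0 0 50" --pt "-51 0.6 -141 0 0 0 50"

```text
clock: 3.9
position: [0.526, -0.2753, 0.1633]
tool_rot: [3.028, 0.358, -0.513]
ft_force: [0.5, 0.3, -0.8]
finger_gap: 0.0559
```

Run:
```python
from h import *
import itertools,json
f=snap('scene','s5'); crop('s5',300,90,460,210,5,'s5c')
s=log(); print(s['position'],s['ft_force'],s['finger_gap'],s['tool_rot'])
D=[json.loads(l) for l in open('log.txt')]
D.append([[1.2788,.537,-.0044,1.5386,.0026,1.0673,-.0711],[.1454,-.6331,.2381],[-3.1203,-.3541,.0004]])
from scipy.optimize import least_squares
def fk(q,p,sg):
    byaw,bx,by,h,L1,a,L2,a2,L3,tx,tyaw,ty=p
    Rm=R.from_euler('z',byaw); P=np.array([bx,by,h])
    seq=[('z',0,(0,0,0)),('y',1,(0,0,0)),('z',2,(a,0,L1)),('y',3,(a2,0,0)),('z',4,(0,0,L2)),('y',5,(0,0,0)),('z',6,(tx,ty,L3))]
    for ax,i,o in seq:
        Rm=Rm*R.from_euler(ax,sg[i]*q[i])
        P=P+Rm.apply(o)
    return P,Rm*R.from_euler('z',tyaw)
def res(p,sg):
    r=[]
    for q,pos,rv in D:
        P,Rm=fk(q,p,sg); r+=list((P-pos)*5)+list((Rm.inv()*R.from_rotvec(rv)).as_rotvec())
    return np.array(r)
best=[]
for s3,s5,s7,ty in itertools.product([1,-1],[1,-1],[1,-1],[0,np.pi]):
    sg=[-1,1,s3,1,s5,1,s7]
    o=least_squares(res,[0,0,0,.3,.4,0,.4,0,.25,0,ty,0],args=(sg,)); best.append((o.cost,sg,o.x))
best.sort(key=lambda t:t[0])
for b in best[:3]: print(b[0],b[1],np.round(b[2],4))
np.save('kin.npy',np.r_[best[0][1],best[0][2]])
```

```text
[ 0.52443071 -0.27454573  0.16029446] [ 0.83254364 -0.06108576 -2.55376893] 0.05555241378718485 [ 3.02925726  0.3591039  -0.51913599]
0.0010147125036382096 [-1, 1, -1, 1, -1, 1, -1] [-0.0589 -0.0101 -0.0022  0.3119  0.4962 -0.0049  0.4383 -0.0125  0.3014
 -0.0124  1.5139  0.0053]
0.001014712503638241 [-1, 1, -1, 1, -1, 1, -1] [-0.0589 -0.0101 -0.0022  0.3119  0.4962 -0.0049  0.4383 -0.0125  0.3014
 -0.0124  1.5139  0.0053]
0.07162355854717074 [-1, 1, 1, 1, -1, 1, -1] [ 0.0161  0.2031 -0.4212  0.3731  0.7349  0.0233  0.4396  0.1555  0.4108
  0.5146  1.4277 -0.153 ]
```

View pics/s5c.png

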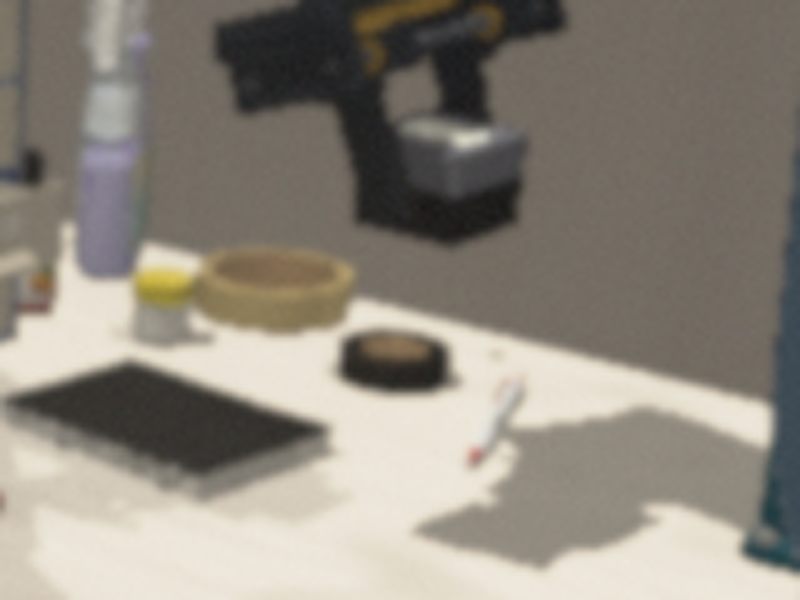

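The lift was clean, with both halves held. Next I'll check reach for the lay-down and placing poses using the fitted kinematics.

```bash
cat > kin.py <<'E'
from h import *
from scipy.optimize import least_squares
K=np.load('kin.npy'); sg=K[:7]; p=K[7:]
lo=np.array([-2.7,-.37,-1.27,.24,-1.31,.19,-2.76]); hi=np.array([2.7,2.16,1.26,2.4,4.45,1.91,2.76])
def fk(q,full=False):
    byaw,bx,by,h,L1,a,L2,a2,L3,tx,tyaw,ty=p
    Rm=R.from_euler('z',byaw); P=np.array([bx,by,h]); pts=[P]
    for ax,i,o in [('z',0,(0,0,0)),('y',1,(0,0,0)),('z',2,(a,0,L1)),('y',3,(a2,0,0)),('z',4,(0,0,L2)),('y',5,(0,0,0)),('z',6,(tx,ty,L3))]:
        Rm=Rm*R.from_euler(ax,sg[i]*q[i]); P=P+Rm.apply(o); pts.append(P)
    Rm=Rm*R.from_euler('z',tyaw)
    return (P,Rm,pts) if full else (P,Rm)
def ik(pos,Rt,q0,w=.003):
    def f(q):
        P,Rm=fk(q); return np.r_[(P-pos)*5,(Rm.inv()*Rt).as_rotvec(),w*(q-q0)]
    o=least_squares(f,np.clip(q0,lo+1e-3,hi-1e-3),bounds=(lo,hi)); P,Rm=fk(o.x)
    return o.x,np.linalg.norm(P-pos)*1000,np.degrees(np.linalg.norm((Rm.inv()*Rt).as_rotvec()))
E
python3 - <<'E'
from kin import *
np.set_printoptions(precision=2,suppress=True)
q0=manip.observe()['q']
for c,az,z in [((.55,-.25),-20,.036),((.55,-.25),-24,.036),((.60,-.25),-22,.036),((.5,-.25),-25,.036),((.567,.253),8,.064),((.567,.253),8,.1)]:
  for t in (60,70,80,90):
    T=tool(az,t); pos=np.array([*c,z])+.019*T.apply([0,0,1])
    q,e,r=ik(pos,T,q0); P,Rm,pts=fk(q,True)
    print(c,az,z,t,q,'err %.1f %.1f'%(e,r),'wrist',pts[5],'elb',pts[3])
E
```

```text
(0.55, -0.25) -20 0.036 60 [ 1.58  2.08 -1.27  2.32  3.18  1.15 -2.76] err 20.3 8.2 wrist [ 0.29 -0.16  0.13] elb [-0.04 -0.43  0.07]
(0.55, -0.25) -20 0.036 70 [ 1.6   2.16 -1.27  2.31  3.3   1.11 -2.76] err 8.5 3.6 wrist [ 0.29 -0.15  0.11] elb [-0.05 -0.41  0.04]
(0.55, -0.25) -20 0.036 80 [ 1.91  2.16 -1.13  2.   -1.31  0.19  1.95] err 32.6 30.3 wrist [ 0.25 -0.3  -0.01] elb [-0.17 -0.38  0.04]
(0.55, -0.25) -20 0.036 90 [ 1.87  2.16 -1.06  1.97 -1.31  0.42  2.05] err 28.5 26.4 wrist [ 0.26 -0.29 -0.04] elb [-0.16 -0.39  0.04]
(0.55, -0.25) -24 0.036 60 [ 1.57  2.14 -1.27  2.32  3.26  1.22 -2.76] err 23.0 9.4 wrist [ 0.29 -0.14  0.12] elb [-0.04 -0.42  0.04]
(0.55, -0.25) -24 0.036 70 [ 1.58  2.16 -1.27  2.31  3.32  1.18 -2.76] err 10.4 5.9 wrist [ 0.29 -0.14  0.11] elb [-0.04 -0.41  0.04]
(0.55, -0.25) -24 0.036 80 [ 1.59  2.16 -1.27  2.3   3.38  1.13 -2.76] err 8.2 8.5 wrist [ 0.3  -0.15  0.11] elb [-0.05 -0.41  0.04]
(0.55, -0.25) -24 0.036 90 [ 1.63  2.16 -1.23  2.29  3.48  1.04 -2.76] err 15.7 14.3 wrist [ 0.29 -0.16  0.1 ] elb [-0.06 -0.41  0.04]
(0.6, -0.25) -22 0.036 60 [
[... 1375 characters left out ...]
40.2 29.2 wrist [0.29 0.4  0.11] elb [-0.13  0.47  0.2 ]
(0.567, 0.253) 8 0.064 90 [-2.11  2.16  1.26  2.03 -1.05  0.19 -2.76] err 72.5 22.6 wrist [0.23 0.34 0.04] elb [-0.2   0.36  0.04]
(0.567, 0.253) 8 0.1 60 [-1.49  1.    0.95  1.93  0.18  0.19 -2.76] err 28.5 27.1 wrist [0.38 0.37 0.3 ] elb [0.04 0.41 0.58]
(0.567, 0.253) 8 0.1 70 [-1.72  1.42  1.26  1.98 -1.31  0.19 -1.69] err 25.8 26.8 wrist [0.34 0.38 0.24] elb [-0.06  0.49  0.39]
(0.567, 0.253) 8 0.1 80 [-1.8   1.6   1.26  1.93 -0.46  0.19 -2.76] err 33.5 31.6 wrist [0.32 0.41 0.18] elb [-0.1   0.49  0.3 ]
(0.567, 0.253) 8 0.1 90 [-1.83  1.65  1.26  1.94 -0.51  0.19 -2.76] err 42.2 35.7 wrist [0.31 0.41 0.16] elb [-0.11  0.48  0.27]
```

```bash
cat > reach.py <<'E'
from kin import *
rng=np.random.default_rng(0)
def gik(pos,T,n=12,seeds=()):
    best=None
    S=list(seeds)+[rng.uniform(lo,hi) for _ in range(n)]
    for s in S:
        q,e,r=ik(pos,T,s,w=1e-4)
        if e<2 and r<1:
            P,Rm,pts=fk(q,True); mz=min(pts[3][2],pts[5][2]); m=np.min(np.minimum(q-lo,hi-q))
            sc=m+min(0,mz-.15)*3
            if best is None or sc>best[0]: best=(sc,q,mz)
    return best
E
cat > r1.py <<'E'
from reach import *
import sys
np.set_printoptions(precision=2,suppress=True)
c=(.5,-.2,.04)
for t in (50,70):
  for flip in (0,1):
    for az in range(0,360,30):
      T=tool(az,t)
      if flip: T=T*R.from_euler('z',np.pi)
      b=gik(np.array(c)+.019*T.apply([0,0,1]),T,10)
      if b: print(t,flip,az,'%.2f'%b[0],b[1],'%.2f'%b[2])
E
time timeout 560 python3 r1.py
```

```text
50 0 0 0.02 [-0.47  1.5   1.21  2.38  3.72  1.68  0.44] 0.22
50 0 30 0.09 [ 1.58  1.4  -1.18  2.18  1.67  0.28 -1.64] 0.22
50 0 60 0.47 [ 1.19  1.03 -0.65  1.9  -0.48  0.66  0.65] 0.22
50 0 90 0.37 [ 0.36  1.04  0.42  1.61 -0.94  1.47  1.29] 0.22
50 0 120 0.45 [ 0.69  1.11 -0.3   1.37 -0.15  1.46  1.04] 0.22
50 0 150 0.27 [ 0.49  1.15 -0.22  1.23  0.08  1.64  1.32] 0.22
50 0 180 0.31 [-0.    1.18  0.42  1.25 -0.08  1.6   1.95] 0.22
50 0 210 0.43 [ 0.16  1.07 -0.14  1.41  0.59  1.48  1.84] 0.22
50 0 240 0.74 [-0.05  0.97  0.03  1.66  0.8   1.16  2.01] 0.22
50 0 270 0.44 [ 0.1   0.9  -0.26  1.96  1.41  1.1   1.85] 0.22
50 0 300 0.17 [-0.14  0.82  0.1   2.23  2.04  0.77  1.57] 0.22
50 0 330 0.00 [-0.2   0.87  0.42  2.4   3.05  0.87  1.08] 0.22
50 1 0 0.05 [ 0.97  0.87 -0.47  2.35  3.53  0.7  -1.19] 0.23
50 1 30 0.11 [-0.01  1.14  0.93  2.12  4.34  1.58 -2.08] 0.23
50 1 60 0.43 [ 0.89  0.92 -0.27  1.84 -0.88  0.87 -2.22] 0.23
50 1 90 0.64 [ 0.64  1.   -0.06  1.56 -0.64  1.27 -2.12] 0.23
50 1 120 0.27 [ 0.26  1.12  0.38  1.35 -0.64  1.64 -1.75] 0.23
50 1 150 0.25 [ 0.61  1.19 -0.52  1.24 
[... 800 characters left out ...]
38  1.89  1.14  0.96  1.82] 0.13
70 0 300 0.13 [ 0.09  1.07 -0.28  2.21  2.09  1.49  1.53] 0.13
70 1 0 0.01 [ 1.57  1.55 -0.97  2.36  3.51  0.77 -0.32] 0.14
70 1 30 0.10 [ 0.3   1.16  0.61  2.09  4.32  1.74 -1.81] 0.14
70 1 60 0.12 [ 0.78  1.07 -0.01  1.75 -1.16  1.33 -1.94] 0.14
70 1 90 0.44 [ 0.91  1.22 -0.41  1.41 -0.49  1.44 -2.25] 0.14
70 1 120 0.10 [ 0.83  1.39 -0.69  1.13 -0.    1.79 -2.36] 0.14
70 1 210 0.25 [-0.26  1.29  0.5   1.29  0.23  1.63 -0.98] 0.14
70 1 240 0.64 [-0.42  1.18  0.46  1.61  0.58  1.24 -1.03] 0.14
70 1 270 0.41 [-0.13  1.03 -0.08  1.96  1.42  1.31 -1.48] 0.14
70 1 300 0.10 [ 0.19  1.07 -0.34  2.27  2.14  1.56 -1.6 ] 0.14
real	6m21.983s
user	6m15.879s
sys	0m0.190s
```

```bash
cat > r2.py <<'E'
from kin import *
np.set_printoptions(precision=2,suppress=True)
q=manip.observe()['q']
def seg(q,g0,g1,n=15,name=''):
    e0=0
    for k in range(1,n+1):
        s=k/n; G=(1-s)*np.array(g0[0])+s*np.array(g1[0]); T=tool((1-s)*g0[1]+s*g1[1],(1-s)*g0[2]+s*g1[2])
        q,e,r=ik(G+.019*T.apply([0,0,1]),T,q,w=.003); e0=max(e0,e,r)
    P,Rm,pts=fk(q,True); print(name,q,'maxerr %.1f'%e0,'elb',pts[3],'wr',pts[5]); return q
L=(.52,-.17); az=95
a=((.53,-.27,.18),13.8,-20); b=((.52,-.24,.2),az,-20); c=((*L,.2),az,70); d=((*L,.036),az,70)
q=seg(q,a,b,name='yaw'); q=seg(q,b,c,name='pitch'); q=seg(q,c,d,name='lay')
e=((.52,-.25,.15),az,70); f=((.52,-.17,.15),az,-25); g=((.52,-.17,.03),az,-25)
q=seg(q,d,e,name='back'); q=seg(q,e,f,name='repitch'); q=seg(q,f,g,name='regrip'); q=seg(q,g,f,name='up')
h=((.5,.0,.22),97,-25); i=((.55,.2,.22),98,65); j=((.567,.253,.12),98,65); k=((.567,.253,.064),98,65)
q=seg(q,f,h,name='h');q=seg(q,h,i,name='i');q=seg(q,i,j,name='j');q=seg(q,j,k,name='k')
E
time python3 r2.py
```

```text
yaw [ 0.47  0.46 -0.32  1.9   0.67  0.8  -0.2 ] maxerr 0.0 elb [ 0.17 -0.11  0.76] wr [ 0.5  -0.15  0.47]
pitch [ 1.08  1.1  -0.81  1.49 -0.29  1.49  0.57] maxerr 0.0 elb [ 0.17 -0.4   0.54] wr [ 0.53 -0.44  0.29]
lay [ 1.03  1.34 -0.71  1.41 -0.19  1.38  0.69] maxerr 0.0 elb [ 0.21 -0.43  0.43] wr [ 0.53 -0.44  0.13]
back [ 1.09  1.22 -0.75  1.3  -0.22  1.61  0.62] maxerr 0.0 elb [ 0.18 -0.43  0.49] wr [ 0.53 -0.52  0.24]
repitch [ 0.18  0.51 -0.17  1.99  0.81  0.74 -0.51] maxerr 0.0 elb [ 0.22 -0.06  0.75] wr [ 0.5  -0.06  0.41]
regrip [ 0.08  0.73 -0.04  2.01  1.01  0.55 -0.78] maxerr 0.0 elb [ 0.31 -0.05  0.69] wr [ 0.5  -0.06  0.29]
up [ 0.18  0.51 -0.17  1.99  0.81  0.74 -0.51] maxerr 0.0 elb [ 0.22 -0.06  0.75] wr [ 0.5  -0.06  0.41]
h [-0.04  0.39 -0.31  1.98  0.67  0.99 -0.64] maxerr 0.0 elb [ 0.17 -0.01  0.77] wr [0.47 0.11 0.48]
i [ 0.68  1.   -0.98  1.81 -0.46  0.87  0.4 ] maxerr 0.0 elb [ 0.29 -0.28  0.58] wr [ 0.57 -0.06  0.34]
j [ 0.55  1.18 -0.92  1.76 -0.43  0.73  0.47] maxerr 0.0 elb [ 0.36 -0.27  0.5 ] wr [ 0.59 -0.    0.24]
k [ 0.53  1.27 -0.88  1.73 -0.41  0.69  0.53] maxerr 0.0 elb [ 0.38 -0.27  0.46] wr [ 0.59 -0.    0.18]
real	0m7.040s
user	0m7.172s
sys	0m0.209s
```

Run:
```python
from h import *
def ray(fn,u,v):
    f,cx,cy,T=cam(fn); d=T[:3,:3]@np.array([(u-cx)/f,(v-cy)/f,1]); return T[:3,3],d/np.linalg.norm(d)
def tri(a,b):
    o1,d1=ray(*a);o2,d2=ray(*b); M=np.c_[d1,-d2]; t=np.linalg.lstsq(M,o2-o1,rcond=None)[0]; p=o1+t[0]*d1;q=o2+t[1]*d2; return (p+q)/2,np.linalg.norm(p-q)
print('lever tip',tri(('top0',332,190),('scene0',298,191)))
for n,u,v,z in [('nb',393,170,.01),('nb',437,164,.01),('vise',474,238,.08),('vise',474,238,.05),('vise2',512,234,.08),('brush tip',359,227,.01),('fix right',328,205,.02),('cutters',320,171,.01)]: print(n,px2w('top0',u,v,z)[:2])
```

```text
lever tip (array([ 0.55380763, -0.0489295 ,  0.05318145]), np.float64(0.00011288331931181574))
nb [ 0.60861484 -0.20680004]
nb [ 0.62233516 -0.31772553]
vise [ 0.43337612 -0.3726192 ]
vise [ 0.43424112 -0.38439662]
vise2 [ 0.44155689 -0.46044302]
brush tip [ 0.46608584 -0.11742689]
fix right [ 0.52105549 -0.04085284]
cutters [ 0.60871332 -0.02310192]
```

```bash
cat >> h.py <<'E'
def go(G,az,tilt,flip=0):
    T=tool(az,tilt); return delta(np.array(G)+.019*T.apply([0,0,1]),T)
E
python3 - <<'E'
from h import *
print(go((.53,-.25,.22),55,-20)); print(go((.53,-.24,.22),97,-20))
E
```

```text
(array([ -8.1, -17.9, -41.7]), array([-0.2376, -0.0057, -0.6825]), 'mm', 46, 'deg', np.float64(41.4))
(array([ -2. , -25.5, -43.9]), array([-0.4863, -0.0018, -1.3721]), 'mm', 51, 'deg', np.float64(83.4))
```

Request:
apply_moves --pt "-8.1 -17.9 -41.7 -0.2376 -0.0057 -0.6825 50" --pt "-8.1 -17.9 -41.7 -0.2376 -0.0057 -0.6825 50" --pt "-8.1 -17.9 -41.7 -0.2376 -0.0057 -0.6825 50" --pt "-8.1 -17.9 -41.7 -0.2376 -0.0057 -0.6825 50" --pt "-2 -25.5 -43.9 -0.4863 -0.0018 -1.3721 50" --pt "-2 -25.5 -43.9 -0.4863 -0.0018 -1.3721 50" --pt "-2 -25.5 -43.9 -0.4863 -0.0018 -1.3721 50" --pt "-2 -25.5 -43.9 -0.4863 -0.0018 -1.3721 50"

```text
clock: 4.75
position: [0.5298, -0.2455, 0.2006]
tool_rot: [2.167, 1.91, -0.384]
ft_force: [-1.5, -0.2, -0.5]
finger_gap: 0.0554
```

Run:
```python
from h import *
s=log(); print(s['q'],s['position'],s['finger_gap'],s['ft_force'])
print(go((.53,-.2,.24),97,25)); print(go((.53,-.145,.22),97,70))
```

```text
[ 0.3870312   0.4751717  -0.29304164  1.8151288   0.59815377  0.96404656
 -0.37227019] [ 0.52983785 -0.24554149  0.20057288] 0.05539793422777267 [-1.46592044 -0.17655469 -0.47954232]
(array([ 42.2,  -7.6, -38.9]), array([ 0.0083,  0.7803, -0.2545]), 'mm', 58, 'deg', np.float64(47.0))
(array([105.6, -16.9, -52.1]), array([ 0.1137,  1.561 , -0.251 ]), 'mm', 119, 'deg', np.float64(90.8))
```

Request:
apply_moves --pt "42 -7.6 -39 0.008 0.78 -0.2545 50" --pt "42 -7.6 -39 0.008 0.78 -0.2545 50" --pt "42 -7.6 -39 0.008 0.78 -0.2545 50" --pt "42 -7.6 -39 0.008 0.78 -0.2545 50" --pt "42 -7.6 -39 0.008 0.78 -0.2545 50" --pt "105 -17 -52 0.114 1.561 -0.251 50" --pt "105 -17 -52 0.114 1.561 -0.251 50" --pt "105 -17 -52 0.114 1.561 -0.251 50"

```text
clock: 5.55
position: [0.5269, -0.1249, 0.2138]
tool_rot: [-1.618, -1.814, -0.701]
ft_force: [0.1, -0.2, -1.7]
finger_gap: 0.0553
```

Run:
```python
from h import *
s=log(); print(s['q'],s['position'],s['finger_gap'],s['ft_force'])
print(go((.53,-.145,.20),97,70));
```

```text
[ 0.94599118  0.8161977  -0.67516737  1.5526059  -0.25273449  1.3221967
  0.5701918 ] [ 0.52694576 -0.12487755  0.21377681] 0.05532760208552148 [ 0.1043181  -0.16358486 -1.74607067]
(array([-16.6,   0.7,  11.9]), array([ 0.0016,  0.3972, -0.0081]), 'mm', 20, 'deg', np.float64(22.8))
```

Request:
apply_moves --pt "-16.6 0.7 11.9 0.0016 0.397 -0.008 50" --pt "-16.6 0.7 11.9 0.0016 0.397 -0.008 50" --pt "-16.6 0.7 11.9 0.0016 0.397 -0.008 50" --pt "-16.6 0.7 11.9 0.0016 0.397 -0.008 50" --pt "-16.6 0.7 11.9 0.0016 0.397 -0.008 50"

```text
clock: 6.05
position: [0.5276, -0.1268, 0.1927]
tool_rot: [-1.355, -1.531, -0.947]
ft_force: [0.1, 0.6, -0.9]
finger_gap: 0.0558
```

Run:
```python
from h import *
f=snap('scene','s6');f=snap('wrist','w6'); crop('s6',260,90,460,240,4,'s6c')
s=log(); print(s['q'],s['position'],s['finger_gap'],s['ft_force'])
print(go((.53,-.145,.045),97,70)); print(go((.53,-.145,.036),97,70));
```

```text
[ 1.00726765  1.08488606 -0.71042294  1.41976233 -0.37218448  1.51851135
  0.66123412] [ 0.5282252  -0.1265056   0.19473592] 0.05565015081687288 [-0.98104594 -0.61227238 -1.94690328]
(array([-146.9,   -0.7,   53.2]), array([-0.0008,  0.003 ,  0.0019]), 'mm', 156, 'deg', np.float64(0.2))
(array([-155.3,   -0.7,   56.3]), array([-0.0008,  0.003 ,  0.0019]), 'mm', 165, 'deg', np.float64(0.2))
```

View pics/s6c.png

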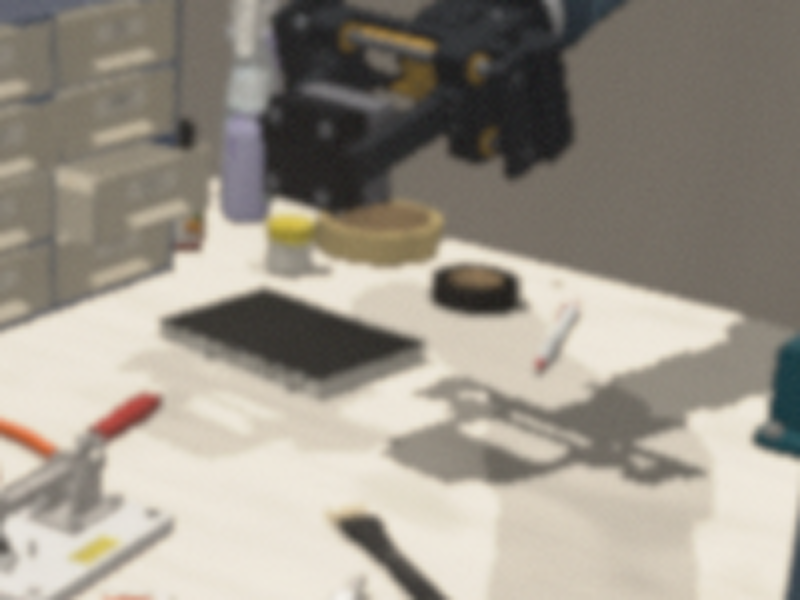

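View pics/w6.png

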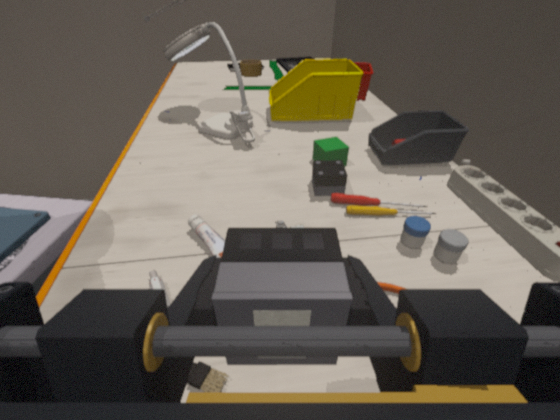

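The case is held square, its base beyond the lid at (280,270) in the wrist view. Now lowering onto its side.

Request:
apply_moves --pt "-40 0 14 0 0 0 50" --pt "-80 -0.3 29 0 0 0 50" --pt "-115 -0.5 42 0 0.003 0.002 50" --pt "-135 -0.6 49 0 0.003 0.002 50" --pt "-147 -0.7 53.2 0 0.003 0.002 50" --pt "-147 -0.7 53.2 0 0.003 0.002 50" --pt "-147 -0.7 53.2 0 0.003 0.002 50"

```text
clock: 6.85
position: [0.5289, -0.1274, 0.0402]
tool_rot: [-1.354, -1.534, -0.949]
ft_force: [0.1, 0.4, -1.2]
finger_gap: 0.0556
```

Run:
```python
from h import *
f=snap('scene','s7');f=snap('wrist','w7'); crop('s7',280,130,440,250,5,'s7c')
s=log(); print(s['q'],s['position'],s['finger_gap'],s['ft_force'])
print(go((.53,-.145,.036),97,70));
```

```text
[ 0.96251416  1.314902   -0.63678054  1.33676916 -0.28690698  1.42737686
  0.77483166] [ 0.52885512 -0.12763314  0.04025653] 0.055308762735094816 [ 1.03618077 -0.1859501  -1.7431581 ]
(array([-9.9, -1. ,  4.1]), array([0.    , 0.0017, 0.0022]), 'mm', 11, 'deg', np.float64(0.2))
```

View pics/s7c.png

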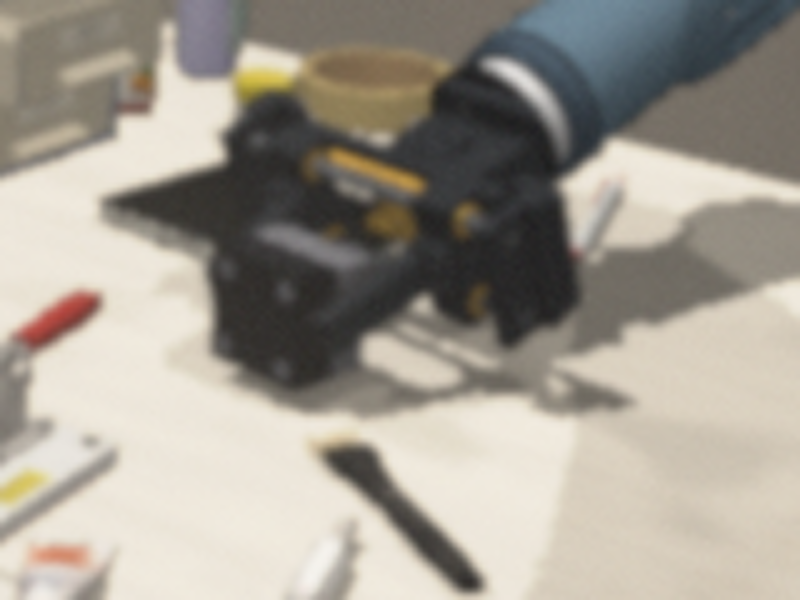

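Request:
apply_moves --pt "-5 -0.5 2 0 0.001 0.001 50" --pt "-7.5 -0.7 3 0 0.002 0.002 50" --pt "-9 -1 3.6 0 0.002 0.002 50" --pt "-9 -1 3.6 0 0.002 0.002 50" --pt "-9 -1 3.6 0 0.002 0.002 50"

```text
clock: 7.45
position: [0.5278, -0.1274, 0.0305]
tool_rot: [-1.354, -1.531, -0.949]
ft_force: [0.3, 0.1, -1.4]
finger_gap: 0.0557
```

Run:
```python
from h import *
s=log(); print(s['position'],s['finger_gap'],s['ft_force'],s['ft_torque'])
print(go((.53,-.145,.036),97,70));
```

```text
[ 0.52778547 -0.12740943  0.03051274] 0.05566302898812658 [ 0.26363699  0.06193657 -1.35836984] [-1.13684086 -0.22753676  0.01361058]
(array([-0.9,  0.1,  0.5]), array([-0.0001, -0.0006,  0.    ]), 'mm', 1, 'deg', np.float64(0.0))
```

Request:
apply_moves --pt "-0.9 0 0.4 0 0 0 50" --pt "-0.9 0 0.4 0 0 0 50" --pt "-1.9 0 0.7 0 0 0 50" --pt "-1.9 0 0.7 0 0 0 50"

```text
clock: 7.85
position: [0.5279, -0.1274, 0.0286]
tool_rot: [-1.354, -1.531, -0.949]
ft_force: [-0.6, -0.5, -0.9]
finger_gap: 0.0556
```

Run:
```python
from h import *
s=log(); print(s['position'],s['finger_gap'],s['ft_force'],s['ft_torque'])
f=snap('wrist','w8'); f=snap('scene','s8'); crop('s8',280,130,440,250,5,'s8c')
```

```text
[ 0.5278666  -0.12741079  0.02863709] 0.055553898717925335 [-0.58912274 -0.54639467 -0.90652389] [-0.96548974 -0.17562992 -0.02483783]
```

View pics/s8c.png

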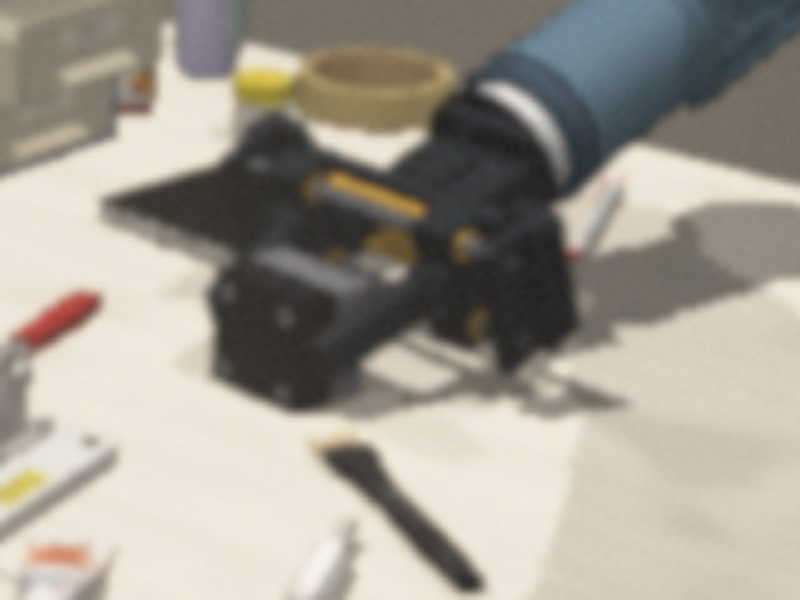

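Request:
apply_moves --pt "-0.7 0 0.25 0 0 0 50" --pt "-0.7 0 0.25 0 0 0 50" --pt "-1.4 0 0.5 0 0 0 50" --pt "-1.4 0 0.5 0 0 0 50"

```text
clock: 8.35
position: [0.5279, -0.1274, 0.0286]
tool_rot: [-1.352, -1.53, -0.95]
ft_force: [-2.4, -3.1, 7.3]
finger_gap: 0.0559
```

Run:
```python
from h import *
s=log(); print(s['position'],s['finger_gap'],s['ft_force'],s['ft_torque'])
```

```text
[ 0.52785813 -0.12744972  0.02857651] 0.05585593475021778 [-2.3821023  -3.05091015  7.2821133 ] [0.32520395 0.06099638 0.58104364]
```

Contact, about 7 N. I'll release and back out along the tool axis.

Request:
apply_moves --pt "0.5 0 0 0 0 0 88" --pt "0.5 0 0 0 0 0 88" --pt "0.5 0 0 0 0 0 88" --pt "0.5 0 0 0 0 0 88"

```text
clock: 8.75
position: [0.5278, -0.1272, 0.0288]
tool_rot: [-1.352, -1.53, -0.95]
ft_force: [0.5, -0.5, -0.2]
finger_gap: 0.0858
```

Run:
```python
from h import *
s=log(); print(s['position'],s['finger_gap'],s['ft_force'],s['ft_torque'])
f=snap('wrist','w9'); f=snap('scene','s9'); crop('s9',280,130,440,250,5,'s9c')
```

```text
[ 0.52782884 -0.12719021  0.02878253] 0.08580016045114516 [ 0.52909373 -0.47874801 -0.18936095] [-0.84433097 -0.19366677  0.02679176]
```

View pics/w9.png

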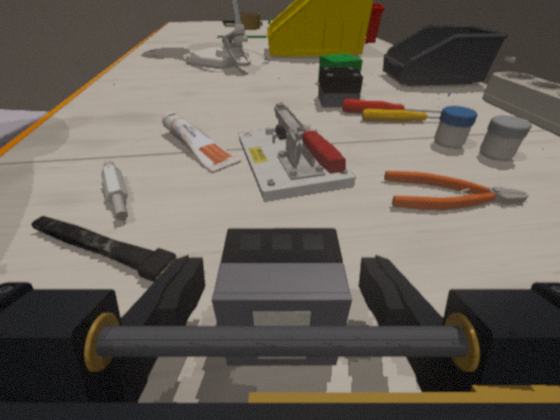

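Request:
apply_moves --pt "0 0 -20 0 0 0 88" --pt "0 0 -50 0 0 0 88" --pt "0 0 -80 0 0 0 88" --pt "40 0 -100 0 0 0 88" --pt "80 0 -110 0 -0.1 0 88" --pt "120 0 -110 0 -0.25 0 88" --pt "120 0 -110 0 -0.4 0 88"

```text
clock: 9.55
position: [0.5377, -0.1889, 0.1841]
tool_rot: [-1.614, -1.832, -0.707]
ft_force: [0.0, 0.5, -0.1]
finger_gap: 0.088
```

Run:
```python
from h import *
s=log(); print(s['position'],s['finger_gap'],s['ft_force'],s['q'])
f=snap('wrist','w10'); f=snap('scene','s10'); f=snap('top','t10'); crop('s10',280,130,440,250,5,'s10c')
print(go((.53,-.20,.2),97,0))
```

```text
[ 0.53774426 -0.18894839  0.18412505] 0.0879872522720679 [ 0.01586813  0.46972664 -0.06281352] [ 0.95806379  0.9023015  -0.62410289  1.43160057 -0.20546274  1.38432016
  0.63377157]
(array([-7.8, -7.5, -7.6]), array([ 0.0017, -0.8223,  0.005 ]), 'mm', 13, 'deg', np.float64(47.1))
```

View pics/w10.png

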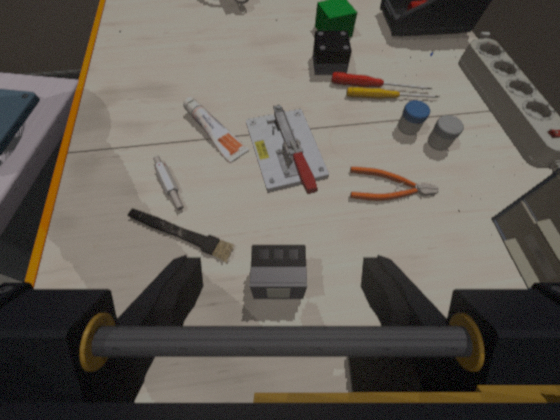

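View pics/s10c.png

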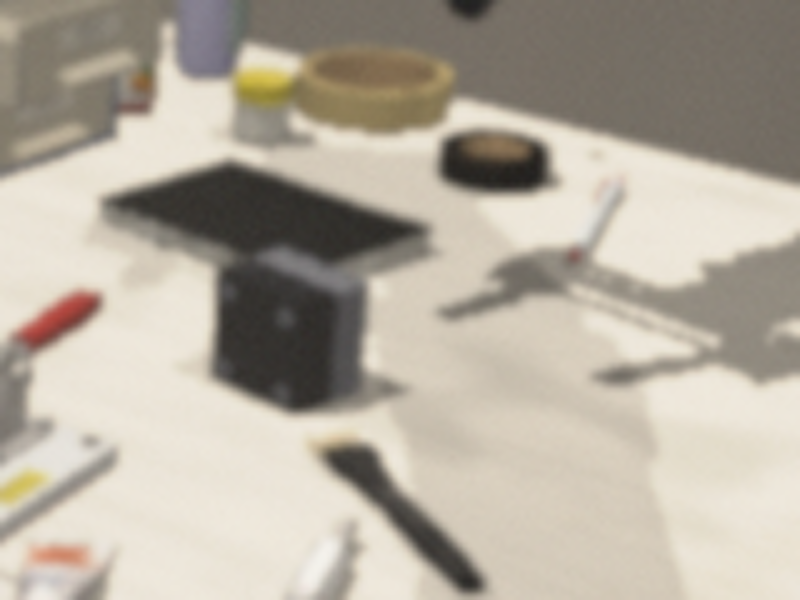

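The case stands steadily on its side, closed, at wrist (278,272). I'll swing to tool-down and measure it.

Request:
apply_moves --pt "-7.8 -7.5 -7.6 0 -0.4 0 88" --pt "-7.8 -7.5 -7.6 0 -0.8223 0 88" --pt "-7.8 -7.5 -7.6 0 -0.8223 0 88" --pt "-7.8 -7.5 -7.6 0 -0.8223 0 88" --pt "-7.8 -7.5 -7.6 0 -0.8223 0 88" --pt "-7.8 -7.5 -7.6 0 -0.8223 0.005 88" --pt "-7.8 -7.5 -7.6 0 -0.8223 0.005 88"

```text
clock: 10.4
position: [0.5291, -0.1976, 0.1793]
tool_rot: [-2.076, -2.353, 0.001]
ft_force: [-0.4, -0.1, -0.4]
finger_gap: 0.0879
```

Run:
```python
from h import *
s=log(); print(s['position'],s['finger_gap'],s['ft_force'],s['q'])
f=snap('wrist','w11'); a=np.array([np.cos(np.radians(97)),np.sin(np.radians(97)),0]); b=np.array([-a[1],a[0],0]); C=np.array([.5296,-.1419,.056])
u,v=w2px('w11',C).astype(int);print(u,v); crop('w11',max(0,u-100),max(0,v-75),u+100,v+75,4,'w11c'); print(max(0,u-100),max(0,v-75))
for sx,sy in [(1,1),(1,-1),(-1,-1),(-1,1)]: print(sx,sy,w2px('w11',C+.022*sx*a+.028*sy*b))
```

```text
[ 0.52911216 -0.19764253  0.17931452] 0.08792883766482487 [-0.41411613 -0.07659229 -0.42613219] [ 0.5945691   0.50205568 -0.41663802  1.79800031  0.25048572  0.89707017
  0.19046223]
291 146
191 71
1 1 [259.0536534  120.20201297]
1 -1 [324.40802372 120.3827399 ]
-1 -1 [322.06670073 171.33951621]
-1 1 [260.08914548 171.15440659]
```

View pics/w11c.png

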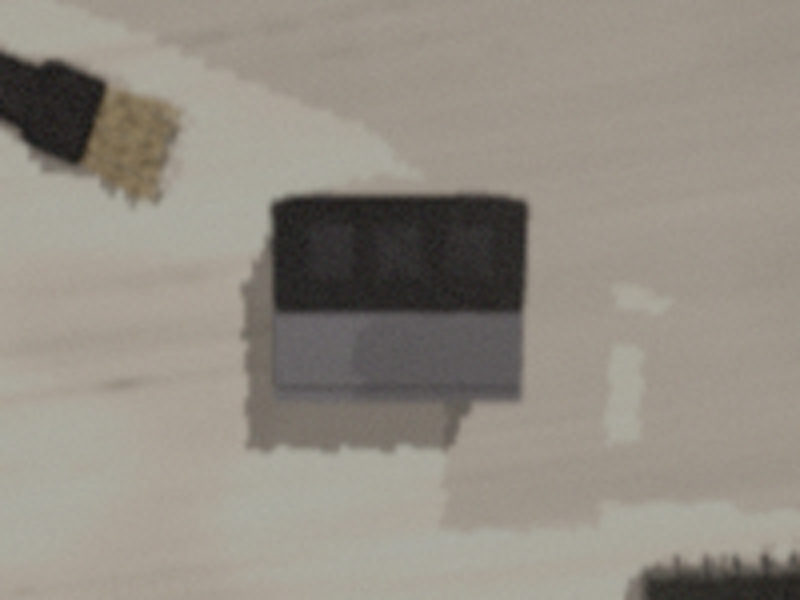

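Corners match the prediction within about 1 px, with the seam at row 149 and closed. Now the regrip.

Run:
```python
from h import *
az=97; t=-22; T=tool(az,t); z=T.apply([0,0,1]); S=np.array([.5296,-.1439,.030])
print(go(S-.075*z,az,t)); print(go(S,az,t)); print(S+.019*z)
```

```text
(array([75.8,  7.7, 97.5]), array([-0.0026, -0.3872,  0.0007]), 'mm', 124, 'deg', np.float64(22.2))
(array([ 47.4,   7.8, 166.9]), array([-0.0026, -0.3872,  0.0007]), 'mm', 174, 'deg', np.float64(22.2))
[ 0.53046741 -0.15096447  0.01238351]
```

Request:
apply_moves --pt "75.8 7.7 60 0 -0.387 0 88" --pt "75.8 7.7 97.5 0 -0.387 0 88" --pt "75.8 7.7 97.5 0 -0.387 0 88" --pt "75.8 7.7 97.5 0 -0.387 0 88" --pt "75.8 7.7 97.5 0 -0.387 0 88" --pt "75.8 7.7 97.5 0 -0.387 0 88"

```text
clock: 11.05
position: [0.5265, -0.1251, 0.0807]
tool_rot: [1.88, 2.123, -0.373]
ft_force: [0.6, -0.5, 0.3]
finger_gap: 0.0881
```

Run:
```python
from h import *
s=log(); print(s['position'],s['finger_gap'],s['ft_force'],s['q'])
f=snap('wrist','w12')
print(go((.5296,-.1439,.030),97,-22))
```

```text
[ 0.52649892 -0.12510914  0.08072704] 0.08811516413415212 [ 0.56064431 -0.49622332  0.34585406] [ 0.02917805  0.59668225 -0.14022405  2.00034256  0.76749     0.6974743
 -0.60100638]
(array([ 2.7,  0.9, 73.6]), array([-0.0061,  0.    , -0.0025]), 'mm', 74, 'deg', np.float64(0.4))
```

View pics/w12.png

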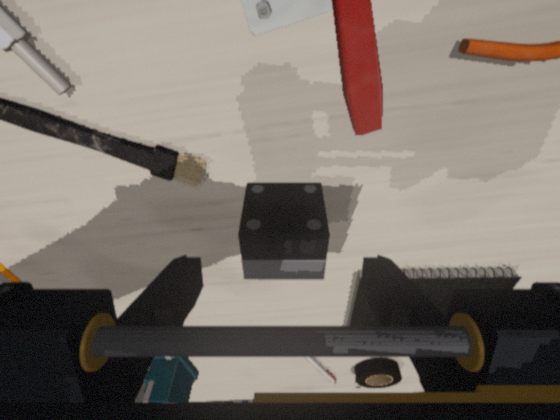

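The case is centred between the fingers, base face up in view. I'll descend and grip.

Request:
apply_moves --pt "1 0.4 30 0 0 0 88" --pt "2 0.9 60 0 0 0 88" --pt "2.7 0.9 73 -0.004 0 -0.0025 88" --pt "2.7 0.9 73.6 -0.006 0 -0.0025 88" --pt "2.7 0.9 73.6 -0.006 0 -0.0025 88" --pt "2.7 0.9 73.6 -0.006 0 -0.0025 88"

```text
clock: 11.7
position: [0.5314, -0.1509, 0.0136]
tool_rot: [1.876, 2.119, -0.362]
ft_force: [-0.8, 0.6, 0.6]
finger_gap: 0.0879
```

Run:
```python
from h import *
s=log(); print(s['position'],s['finger_gap'],s['ft_force'],s['q'])
print(go((.5296,-.1439,.030),97,-22))
```

```text
[ 0.53143386 -0.15091758  0.01361478] 0.08788554414670853 [-0.84576989  0.58392406  0.56799768] [ 0.01930575  0.72589157 -0.06336014  1.998019    0.88501907  0.56038838
 -0.69992136]
(array([ 0.5, -1. ,  1.1]), array([ 0.0017, -0.0001, -0.0011]), 'mm', 2, 'deg', np.float64(0.1))
```

Request:
apply_moves --pt "0.5 -1 1.1 0 0 0 88" --pt "0.5 -1 1.1 0 0 0 50" --pt "0.5 -1 1.1 0 0 0 50" --pt "0.5 -1 1.1 0 0 0 50" --pt "0.5 -1 1.1 0 0 0 50" --pt "0.5 -1 1.1 0 0 0 50" --pt "0.5 -1 1.1 0 0 0 50" --newtons 35

```text
clock: 12.4
position: [0.5305, -0.1509, 0.0124]
tool_rot: [1.876, 2.119, -0.363]
ft_force: [-0.0, 0.3, 0.9]
finger_gap: 0.0561
```

Run:
```python
from h import *
s=log(); print(s['position'],s['finger_gap'],s['ft_force'],s['tool_rot'])
print(go((.5296,-.1439,.030),97,-22)); print(delta(s['position']+[0,0,.2],R.from_rotvec(s['tool_rot'])))
```

```text
[ 0.53046691 -0.15092722  0.01244393] 0.0561363689522072 [-0.01056383  0.29249745  0.94712094] [ 1.87614898  2.11931212 -0.36250829]
(array([-0. , -0. ,  0.1]), array([ 0.0017, -0.    , -0.0009]), 'mm', 0, 'deg', np.float64(0.1))
(array([ -74.9,    0.4, -185.4]), array([0., 0., 0.]), 'mm', 200, 'deg', np.float64(0.0))
```

Request:
apply_moves --pt "-4 0 -9 0 0 0 50" --pt "-15 0 -37 0 0 0 50" --pt "-33 0.2 -83 0 0 0 50" --pt "-52 0.3 -130 0 0 0 50" --pt "-75 0.4 -185 0 0 0 50" --pt "-75 0.4 -185 0 0 0 50"

```text
clock: 13.0
position: [0.5331, -0.1514, 0.2182]
tool_rot: [1.875, 2.113, -0.354]
ft_force: [0.7, -0.3, -1.4]
finger_gap: 0.0556
```

Run:
```python
from h import *
s=log(); print(s['position'],s['finger_gap'],s['ft_force'],s['tool_rot'])
f=snap('scene','s13'); crop('s13',220,60,380,180,5,'s13c')
print(go((.55,.08,.24),98,10))
```

```text
[ 0.53309856 -0.15144682  0.21817563] 0.05558299856421713 [ 0.66624947 -0.28510916 -1.36109993] [ 1.87462905  2.11296317 -0.35382129]
(array([212.6,  45.2, -90.4]), array([ 0.0076,  0.5598, -0.0196]), 'mm', 235, 'deg', np.float64(32.1))
```

View pics/s13.png

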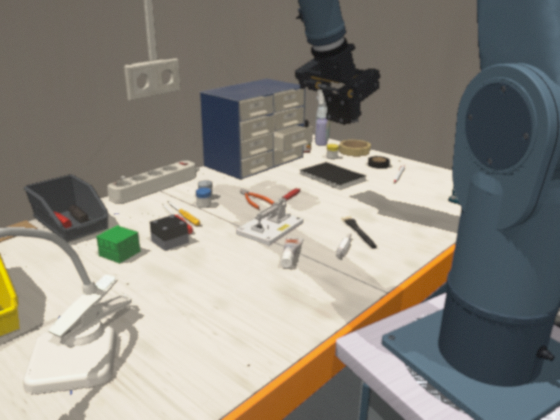

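The case is gripped and lifted closed. I'll move near the turned case to measure it.

Request:
apply_moves --pt "212 45 -90 0.008 0.56 -0.02 50" --pt "212 45 -90 0.008 0.56 -0.02 50" --pt "212 45 -90 0.008 0.56 -0.02 50" --pt "212 45 -90 0.008 0.56 -0.02 50" --pt "212 45 -90 0.008 0.56 -0.02 50" --pt "212 45 -90 0.008 0.56 -0.02 50" --pt "212 45 -90 0.008 0.56 -0.02 50" --pt "212 45 -90 0.008 0.56 -0.02 50"

```text
clock: 13.85
position: [0.5487, 0.0812, 0.2199]
tool_rot: [-1.972, -2.266, -0.169]
ft_force: [-0.2, -0.3, -1.4]
finger_gap: 0.0561
```

Run:
```python
from h import *
s=log(); print(s['position'],s['finger_gap'],s['ft_force'],s['q'])
f=snap('wrist','w14'); print(w2px('w14',(.567,.253,.044)))
```

```text
[0.54865193 0.08120648 0.21994589] 0.05612097366395163 [-0.24322382 -0.32742517 -1.43865663] [ 0.23857272  0.45155389 -0.47391099  1.78676923  0.03317719  0.94098047
 -0.07383241]
[323.05981997  60.36067314]
```

View pics/w14.png

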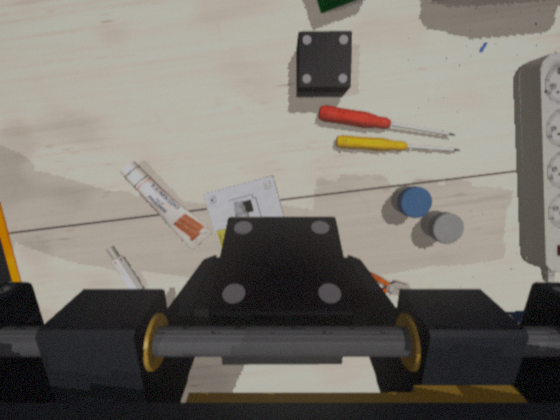

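Run:
```python
from h import *
crop('w14',264,12,384,112,6.6,'w14c'); crop('w14',200,200,360,320,5,'w14d')
```

```text
(no output)
```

View pics/w14c.png

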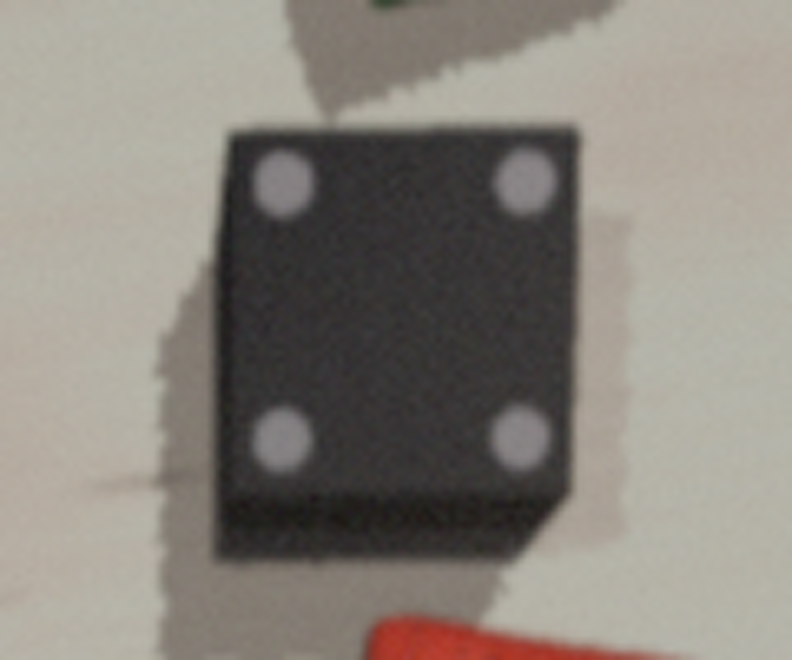

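View pics/w14d.png

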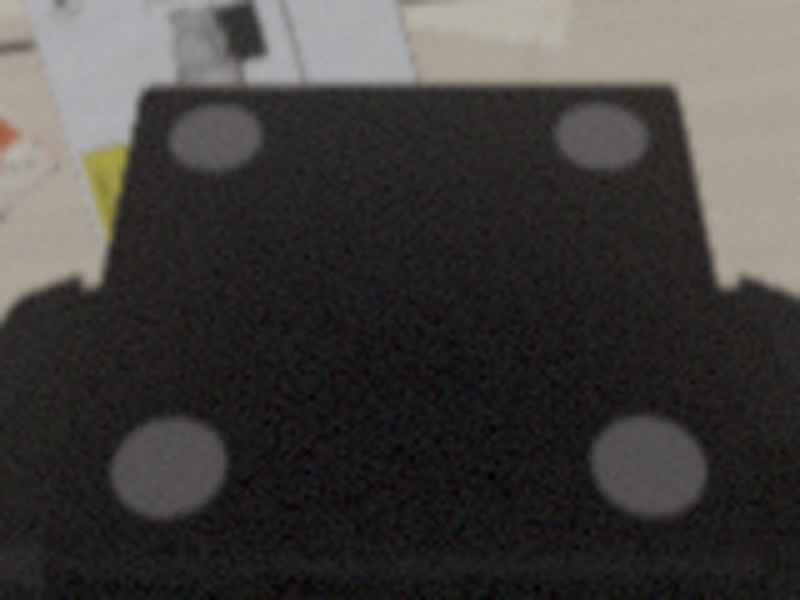

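```bash
cat > pnp.py <<'E'
from h import *
def feetpnp(fn,px,s):
    # feet order: UL,UR,LR,LL in image ; object on base face z=0
    f,cx,cy,T=cam(fn); K=np.array([[f,0,cx],[0,f,cy],[0,0,1]])
    h=s/2; obj=np.array([[-h,h,0],[h,h,0],[h,-h,0],[-h,-h,0]],float)
    ok,rv,tv=cv2.solvePnP(obj,np.array(px,float),K,None,flags=cv2.SOLVEPNP_IPPE_SQUARE)
    Rc=R.from_rotvec(rv.ravel()); return T[:3,:3]@tv.ravel()+T[:3,3], T[:3,:3]@Rc.as_matrix(), cv2.projectPoints(obj,rv,tv,K,None)[0].reshape(-1,2)-px
E
python3 - <<'E'
from pnp import *
np.set_printoptions(precision=4,suppress=True)
t=np.array([(284,184),(526,182),(521,438),(282,440)])/6.6+[264,12]
P=np.array([px2w('w14',u,v,.044) for u,v in t]); print(P[:,:2]); print('center',P.mean(0)[:2])
for i in range(4):
    d=P[(i+1)%4]-P[i]; print('edge',np.linalg.norm(d)*1000,np.degrees(np.arctan2(d[1],d[0])))
c=np.array([(231,132),(579,127),(570,490),(219,495)])/6.6+[264,12]
Q=np.array([px2w('w14',u,v,.044) for u,v in c]); print('corner center',Q.mean(0)[:2],[np.linalg.norm(Q[(i+1)%4]-Q[i])*1000 for i in range(4)],[np.degrees(np.arctan2(*(Q[(i+1)%4]-Q[i])[[1,0]])) for i in range(4)])
h=np.array([(215,138),(602,137),(649,466),(169,468)])/5+[200,200]
s=manip.observe(); RT=R.from_rotvec(s['tool_rot'])
G=s['position']-.019*RT.apply([0,0,1])
for sp in (.0385,.039,.04):
    p,M,e=feetpnp('w14',h,sp); print(sp,'held base centre in tool(mm rel G)',RT.inv().apply(p-G)*1000,'axes in tool',RT.inv().as_matrix()@M, np.abs(e).max())
E
```

```text
[[0.5474 0.2703]
 [0.5849 0.2758]
 [0.5906 0.2383]
 [0.5528 0.2328]]
center [0.5689 0.2543]
edge 37.88746974798951 8.34778814375053
edge 37.95120059958663 -81.44567872788912
edge 38.111132082774 -171.62276140987422
edge 37.97064277190059 98.21672740505574
corner center [0.5684 0.2541] [np.float64(54.272679726792944), np.float64(53.802553305684505), np.float64(56.185873288127496), np.float64(53.878497562121815)] [np.float64(8.666933313646329), np.float64(-81.54380714530558), np.float64(-171.29744247523752), np.float64(96.42138788086028)]
0.0385 held base centre in tool(mm rel G) [22.1203 -1.0792 -4.5431] axes in tool [[ 0.0043  0.3707  0.9287]
 [ 1.     -0.0011 -0.0042]
 [-0.0006  0.9288 -0.3707]] 0.07934600777690548
0.039 held base centre in tool(mm rel G) [21.3181 -1.0783 -2.9685] axes in tool [[ 0.0043  0.3707  0.9287]
 [ 1.     -0.0011 -0.0042]
 [-0.0006  0.9288 -0.3707]] 0.07934600777821288
0.04 held base centre in tool(mm rel G) [19.7136 -1.0764  0.1807] axes in tool [[ 0.0043  0.3707  0.9287]
 [ 1.     -0.0011 -0.0042]
 [-0.0006  0.9288 -0.3707]] 0.07934600777821288
```

Run:
```python
from h import *
f=snap('top','t14'); crop('t14',180,165,240,210,12,'t14c')
f=snap('scene','s14'); crop('s14',140,205,220,265,9,'s14c')
# arm seen moving? none
print(go((.5703,.16,.26),98.4,40)); print(go((.5703,.2520,.20),98.4,68.1))
```

```text
(array([90.1, 31.6, -9.3]), array([ 0.0023,  0.5241, -0.0079]), 'mm', 96, 'deg', np.float64(30.0))
(array([176.1,  44.4,  59.2]), array([ 0.0043,  1.0145, -0.0074]), 'mm', 191, 'deg', np.float64(58.1))
```

View pics/t14c.png

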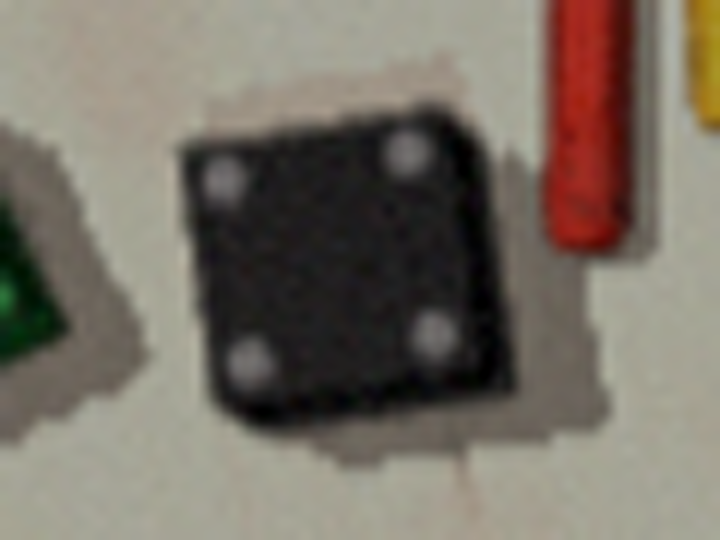

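View pics/s14c.png

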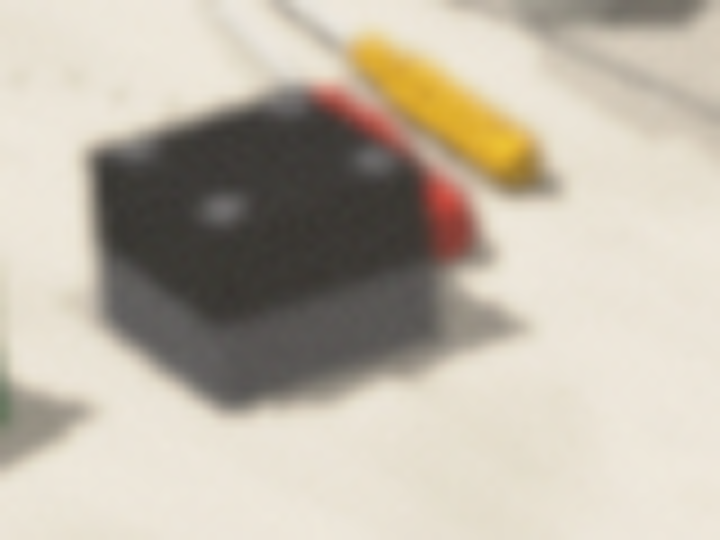

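Run:
```python
from h import *
t=np.array([(225,178),(408,152),(435,333),(249,360)])/12+[180,165]
P=np.array([px2w('t14',u,v,.044) for u,v in t]); print('top',P.mean(0),[np.linalg.norm(P[i]-P[i-1])*1000 for i in range(4)])
t=np.array([(138,150),(290,97),(374,158),(223,209)])/9+[140,205]
P=np.array([px2w('s14',u,v,.044) for u,v in t]); print('scene',P.mean(0),[np.linalg.norm(P[i]-P[i-1])*1000 for i in range(4)])
```

```text
top [0.56840147 0.25458982 0.044     ] [np.float64(37.951148639718284), np.float64(37.78171762748245), np.float64(37.841681861559366), np.float64(38.27200138956196)]
scene [0.57153316 0.25179644 0.044     ] [np.float64(37.749885420799956), np.float64(40.161614138431126), np.float64(39.50119901002139), np.float64(38.361140453824554)]
```

Request:
apply_moves --pt "90 31.6 -9.3 0.002 0.524 -0.008 50" --pt "90 31.6 -9.3 0.002 0.524 -0.008 50" --pt "90 31.6 -9.3 0.002 0.524 -0.008 50" --pt "176 44.4 59.2 0.004 1.0145 -0.0074 50" --pt "176 44.4 59.2 0.004 1.0145 -0.0074 50" --pt "176 44.4 59.2 0.004 1.0145 -0.0074 50" --pt "176 44.4 59.2 0.004 1.0145 -0.0074 50" --pt "176 44.4 59.2 0.004 1.0145 -0.0074 50"

```text
clock: 14.8
position: [0.568, 0.2657, 0.1871]
tool_rot: [-1.362, -1.559, -0.913]
ft_force: [-0.5, -1.0, -2.3]
finger_gap: 0.056
```

Run:
```python
from h import *
s=log(); print(s['position'],s['finger_gap'],s['q'],s['ft_force'])
print(go((.5703,.2520,.20),98.4,68.1)); print(go((.5703,.2520,.075),98.4,68.1))
f=snap('wrist','w15'); f=snap('scene','s15'); f=snap('top','t15')
```

```text
[0.56797148 0.26569551 0.18707282] 0.056021216032840944 [ 0.58368732  1.06191072 -0.89365834  1.70716322 -0.57830692  0.86591468
  0.53786215] [-0.4515101  -1.02986039 -2.31059117]
(array([6.8, 0.2, 1.3]), array([ 0.0028, -0.0019, -0.0101]), 'mm', 7, 'deg', np.float64(0.6))
(array([-109.2,    1.3,   47.7]), array([ 0.0028, -0.0019, -0.0101]), 'mm', 119, 'deg', np.float64(0.6))
```

View pics/w15.png

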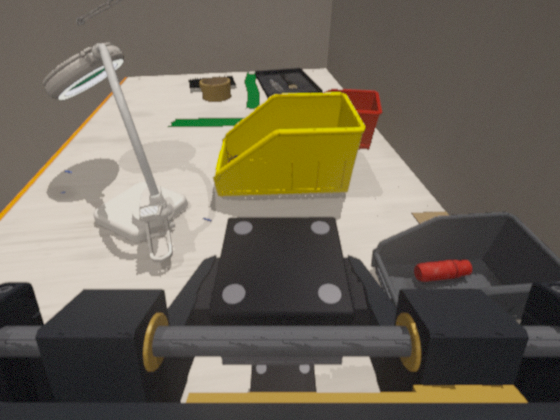

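View pics/s15.png

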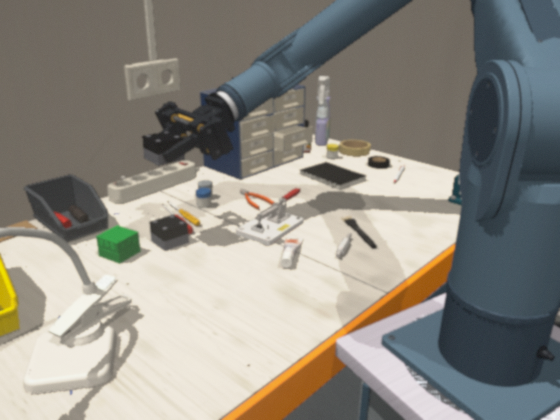

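Request:
apply_moves --pt "-30 0.5 13 0.002 -0.002 -0.008 50" --pt "-60 0.8 27 0.0028 -0.002 -0.01 50" --pt "-85 1 38 0.0028 -0.002 -0.01 50" --pt "-100 1.2 44 0.0028 -0.002 -0.01 50" --pt "-109 1.3 47.7 0.0028 -0.002 -0.01 50" --pt "-109 1.3 47.7 0.0028 -0.002 -0.01 50" --pt "-109 1.3 47.7 0.0028 -0.002 -0.01 50"

```text
clock: 15.65
position: [0.57, 0.2732, 0.0766]
tool_rot: [-1.348, -1.584, -0.92]
ft_force: [0.7, 0.2, -1.1]
finger_gap: 0.0557
```

Run:
```python
from h import *
s=log(); print(s['position'],s['finger_gap'],s['ft_force'])
print(go((.5703,.2520,.075),98.4,68.1)); print(go((.5703,.2520,.065),98.4,68.1))
f=snap('wrist','w16'); f=snap('scene','s16'); f=snap('top','t16')
crop('t16',180,165,240,210,12,'t16c'); crop('s16',130,175,230,265,8,'s16c'); crop('w16',200,190,360,310,5,'w16c')
```

```text
[0.57004832 0.27319985 0.07661534] 0.05573231254423862 [ 0.68122784  0.18405713 -1.08451436]
(array([-9.3, -3. ,  0.2]), array([-0.0014,  0.005 ,  0.0137]), 'mm', 10, 'deg', np.float64(0.8))
(array([-18.6,  -3.1,   3.9]), array([-0.0014,  0.005 ,  0.0137]), 'mm', 19, 'deg', np.float64(0.8))
```

View pics/t16c.png

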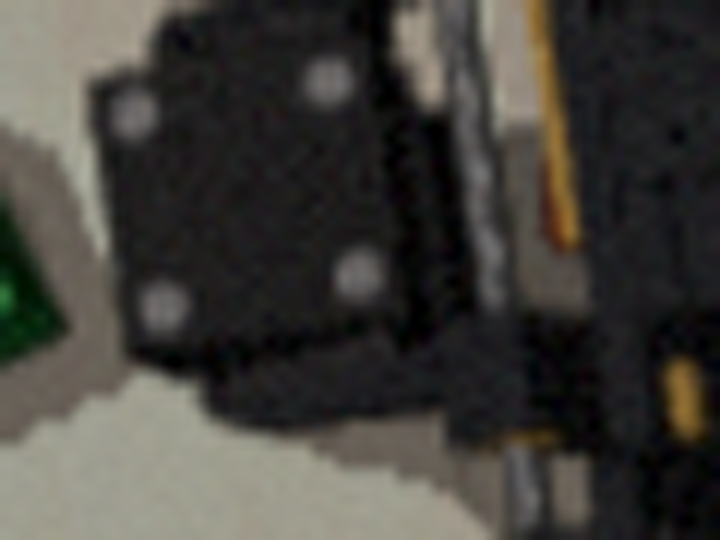

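View pics/s16c.png

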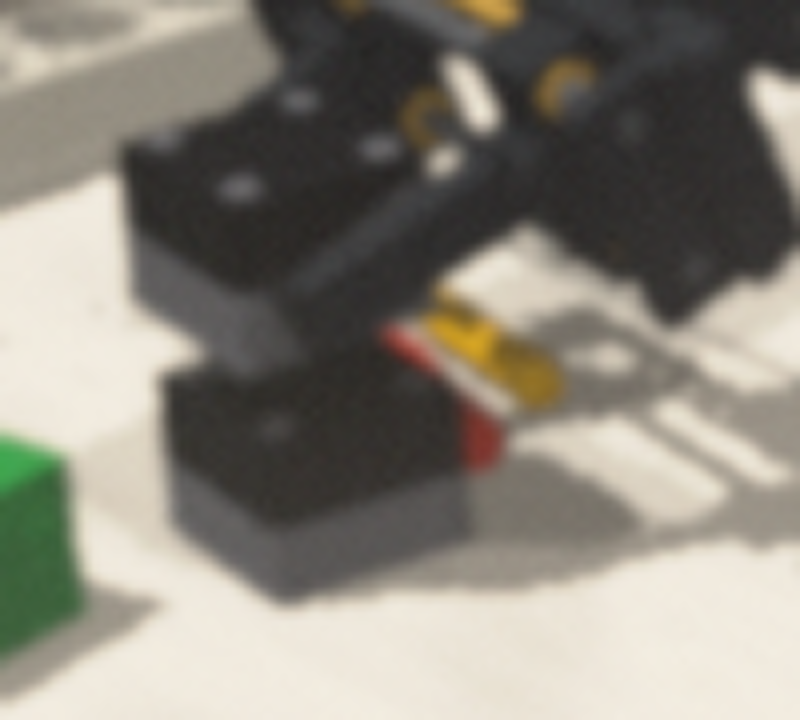

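View pics/w16c.png

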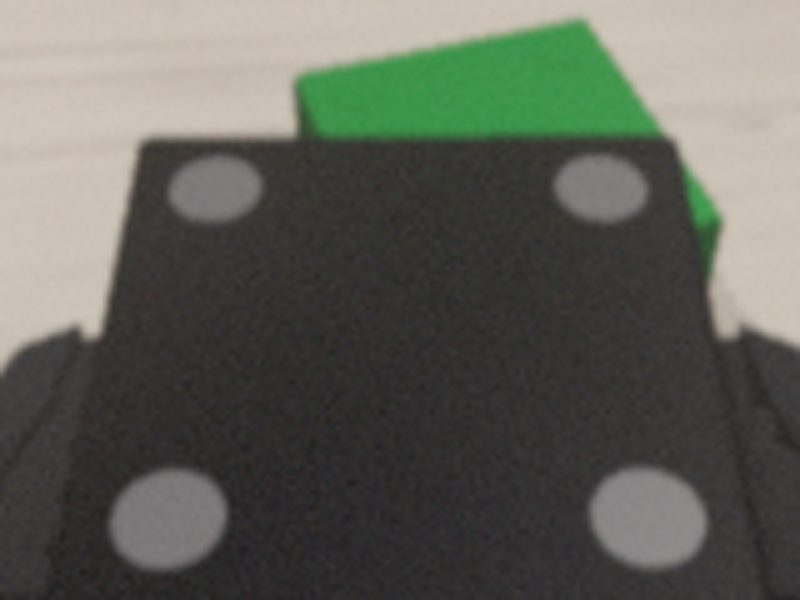

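Run:
```python
from pnp import *
s=manip.observe(); RT=R.from_rotvec(s['tool_rot']); print(s['position'],np.degrees(np.arccos(-RT.apply([0,0,1])[2])))
G=s['position']-.019*RT.apply([0,0,1]); print('G',G)
t=np.array([(133,112),(329,81),(358,274),(163,305)])/12+[180,165]
for dz in (.0235,.024):
    P=np.array([px2w('t16',u,v,G[2]+dz) for u,v in t]); print('top held',P.mean(0),[round(np.linalg.norm(P[i]-P[i-1])*1000,2) for i in range(4)],[round(np.degrees(np.arctan2(*(P[i]-P[i-1])[[1,0]])),2) for i in range(4)])
h=np.array([(215,188),(602,187.5),(649,517),(169,518)])/5+[200,190]
p,M,e=feetpnp('w16',h,.038); print('wrist held',p,'\n',M)
a=RT.apply([0,0,1]); az=np.degrees(np.arctan2(a[1],a[0])); print('az',az, 'yaxis',RT.apply([0,1,0]))
c=np.array([np.cos(np.radians(az)),np.sin(np.radians(az)),0]);y=RT.apply([0,1,0]); print('pred',G+.0025*c-.0011*y)
```

```text
[0.56993973 0.27294896 0.07624732] 67.81694155161814
G [0.57253255 0.2555474  0.08342109]
top held [0.57113294 0.25780443 0.10692109] [np.float64(38.14), np.float64(38.23), np.float64(38.1), np.float64(37.89)] [np.float64(9.44), np.float64(-81.71), np.float64(-171.08), np.float64(98.33)]
top held [0.57104977 0.25769309 0.10742109] [np.float64(38.12), np.float64(38.21), np.float64(38.09), np.float64(37.87)] [np.float64(9.44), np.float64(-81.71), np.float64(-171.08), np.float64(98.33)]
wrist held [0.57119167 0.25781063 0.10648979] 
 [[ 0.98813029 -0.15287256 -0.01511621]
 [ 0.15295832  0.98822155  0.00468271]
 [ 0.01422231 -0.00693928  0.99987478]]
az 98.47465525055571 yaxis [0.98828522 0.15215448 0.01188886]
pred [0.571077   0.25785274 0.08340801]
```

Held-case centre agrees between top camera (0.5711,0.2577), wrist camera (0.5712,0.2578) and prediction (0.5711,0.2579). I'll correct the residual pose errors and lower.

Run:
```python
from h import *
print(go((.5702,.2521,.072),98.4,68.1))
```

```text
(array([-11.6,  -2.9,   1.5]), array([-0.0012,  0.0049,  0.0133]), 'mm', 12, 'deg', np.float64(0.8))
```

Request:
apply_moves --pt "-6 -2 0.8 -0.001 0.005 0.013 50" --pt "-11.6 -2.9 1.5 -0.001 0.005 0.013 50" --pt "-11.6 -2.9 1.5 -0.001 0.005 0.013 50" --pt "-11.6 -2.9 1.5 -0.001 0.005 0.013 50"

```text
clock: 16.2
position: [0.5675, 0.2695, 0.0646]
tool_rot: [-1.354, -1.569, -0.915]
ft_force: [0.5, 0.2, -1.3]
finger_gap: 0.0558
```

Run:
```python
from h import *
s=log(); print(s['ft_force'],s['ft_torque'],s['position'])
print(go((.5702,.2521,.072),98.4,68.1)); print(go((.5702,.2521,.067),98.4,68.1)); print(go((.5702,.2521,.065),98.4,68.1))
```

```text
[ 0.54847138  0.24772807 -1.28015311] [-1.1261207  -0.27698536  0.03263856] [0.56754881 0.26946781 0.06462636]
(array([ 0.3,  0.1, -0.1]), array([-0.0002, -0.0003, -0.0003]), 'mm', 0, 'deg', np.float64(0.0))
(array([-4.4,  0.1,  1.8]), array([-0.0002, -0.0003, -0.0003]), 'mm', 5, 'deg', np.float64(0.0))
(array([-6.2,  0.1,  2.6]), array([-0.0002, -0.0003, -0.0003]), 'mm', 7, 'deg', np.float64(0.0))
```

Pose is exact. I'll lower slowly to contact.

Request:
apply_moves --pt "-2 0.1 0.8 0 0 0 50" --pt "-4.4 0.1 1.8 0 0 0 50" --pt "-5.3 0.1 2.2 0 0 0 50" --pt "-6.2 0.1 2.6 0 0 0 50" --pt "-6.2 0.1 2.6 0 0 0 50"

```text
clock: 16.7
position: [0.5676, 0.2696, 0.0579]
tool_rot: [-1.354, -1.569, -0.915]
ft_force: [0.5, -0.2, -1.8]
finger_gap: 0.0557
```

Run:
```python
from h import *
s=log(); print(s['ft_force'],s['ft_torque'],s['position'])
print(go((.5702,.2521,.065),98.4,68.1)); print(go((.5702,.2521,.063),98.4,68.1))
f=snap('scene','s17'); crop('s17',130,175,230,265,8,'s17c')
```

```text
[ 0.45776907 -0.18890896 -1.78060612] [-1.12120531 -0.22264594  0.00465375] [0.56762585 0.26963933 0.05787892]
(array([-0. , -0. , -0.1]), array([-0.0003, -0.0004, -0.0004]), 'mm', 0, 'deg', np.float64(0.0))
(array([-1.9, -0. ,  0.6]), array([-0.0003, -0.0004, -0.0004]), 'mm', 2, 'deg', np.float64(0.0))
```

View pics/s17c.png

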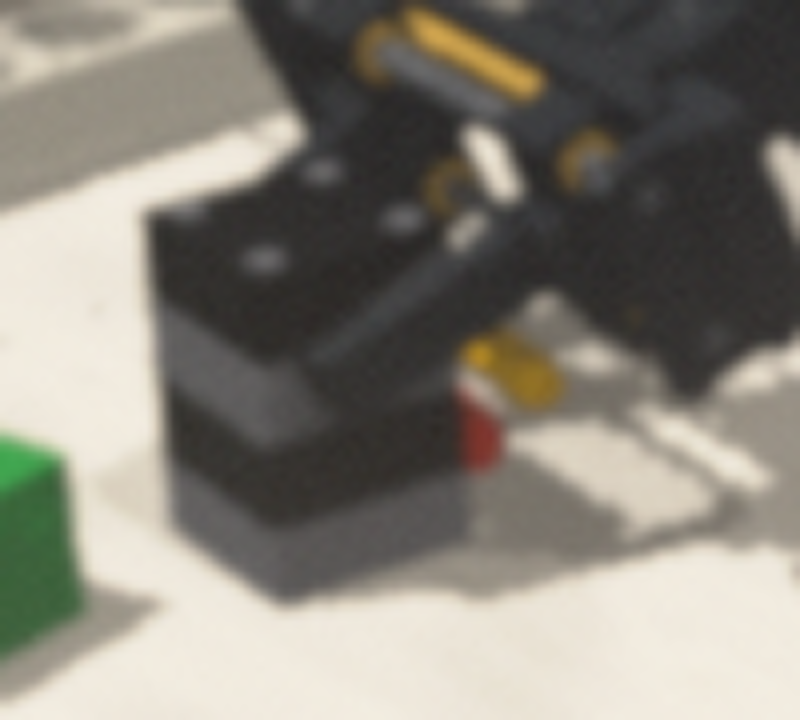

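Aligned. Lower in fine steps to contact.

Request:
apply_moves --pt "-0.5 0 0.2 0 0 0 50" --pt "-1 0 0.4 0 0 0 50" --pt "-1 0 0.4 0 0 0 50"

```text
clock: 17.05
position: [0.5677, 0.2697, 0.0577]
tool_rot: [-1.353, -1.568, -0.916]
ft_force: [-1.5, -3.6, 5.0]
finger_gap: 0.0556
```

Run:
```python
from h import *
s=log(); print(s['ft_force'],s['ft_torque'],s['position'])
print(go((.5702,.2521,.064),98.4,68.1)); print(go((.5702,.2521,.062),98.4,68.1))
```

```text
[-1.54012599 -3.60616675  5.00567388] [-0.39424002  0.16166606  0.42954943] [0.56767246 0.26970859 0.05774843]
(array([-0.8, -0.1,  0.2]), array([-0.0005, -0.0017, -0.0001]), 'mm', 1, 'deg', np.float64(0.1))
(array([-2.7, -0.1,  0.9]), array([-0.0005, -0.0017, -0.0001]), 'mm', 3, 'deg', np.float64(0.1))
```

Contact at about 7 N. Ease off slightly and open.

Request:
apply_moves --pt "0 0 0 0 0 0 50" --pt "0 0 0 0 0 0 80" --pt "0 0 0 0 0 0 80" --pt "0 0 0 0 0 0 80" --pt "0 0 0 0 0 0 80"

```text
clock: 17.55
position: [0.5676, 0.2698, 0.0576]
tool_rot: [-1.353, -1.568, -0.916]
ft_force: [-0.3, 0.0, -0.3]
finger_gap: 0.0799
```

Run:
```python
from h import *
s=log(); print(s['ft_force'],s['finger_gap'],s['position'])
f=snap('scene','s18'); crop('s18',130,175,230,265,8,'s18c'); f=snap('wrist','w18');
```

```text
[-0.26691442  0.04944634 -0.31946711] 0.0799317164174721 [0.56763724 0.26981495 0.05764809]
```

View pics/s18c.png

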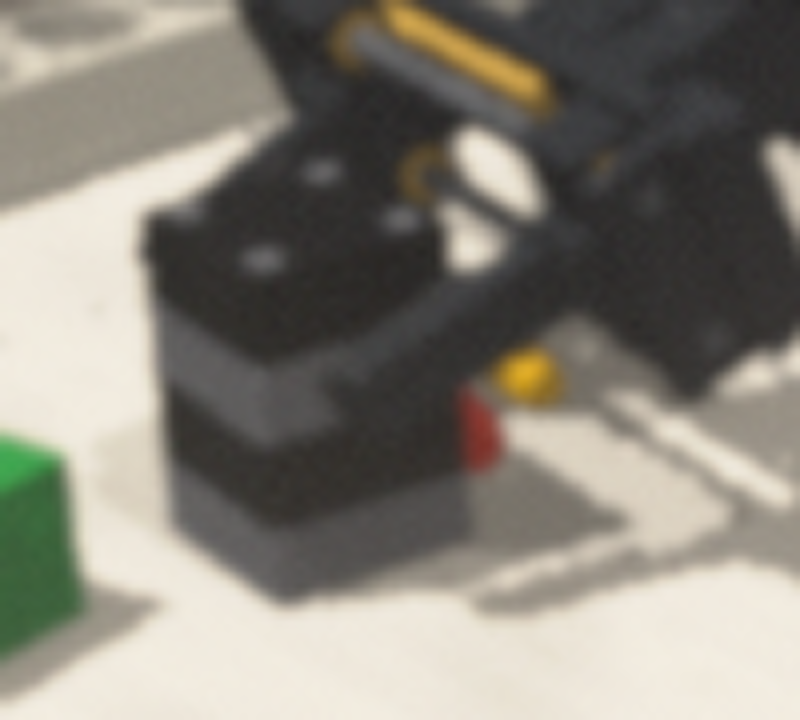

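View pics/w18.png

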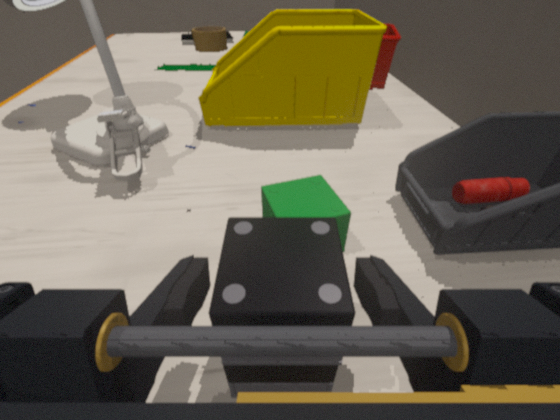

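Released and stable. Retreat straight back along the fingers.

Request:
apply_moves --pt "0 0 -10 0 0 0 84" --pt "0 0 -30 0 0 0 84" --pt "0 0 -60 0 0 0 84" --pt "0 0 -90 0 0 0 84" --pt "30 0 -120 0 0 0 84" --pt "70 0 -150 0 -0.1 0 84" --pt "110 0 -170 0 -0.25 0 84" --pt "110 0 -170 0 -0.4 0 84"

```text
clock: 18.45
position: [0.5886, 0.1525, 0.2294]
tool_rot: [-1.615, -1.87, -0.678]
ft_force: [0.6, 0.9, -0.8]
finger_gap: 0.084
```

Run:
```python
from h import *
s=log(); print(s['ft_force'],s['finger_gap'],s['position'],s['clock'])
f=snap('scene','s19'); crop('s19',130,175,230,265,8,'s19c'); f=snap('wrist','w19'); f=snap('top','t19'); crop('t19',180,165,240,210,12,'t19c')
```

```text
[ 0.6037096   0.92794236 -0.82765853] 0.08399865839016701 [0.5885577  0.15253181 0.22943331] 18.45
```

View pics/s19c.png

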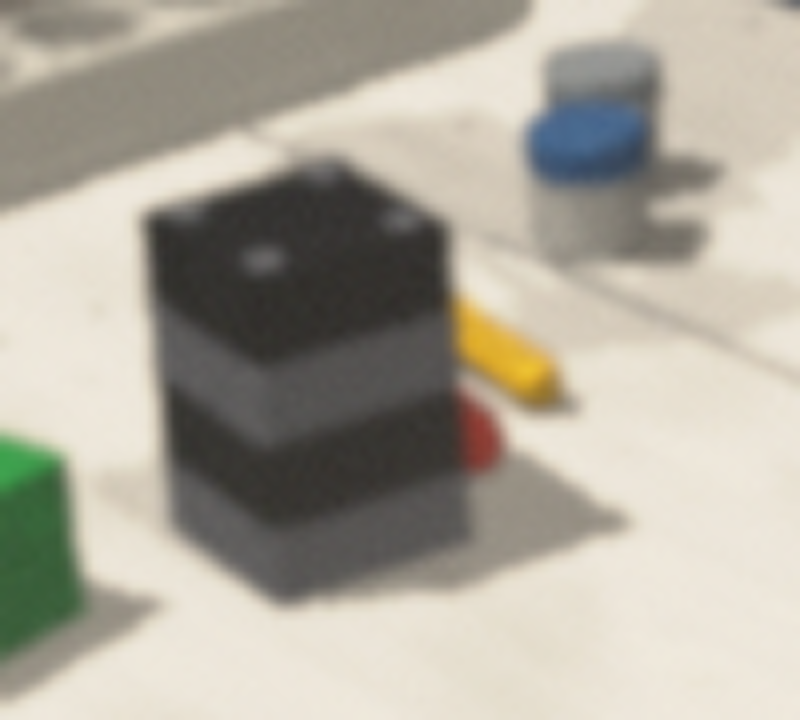

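View pics/t19c.png

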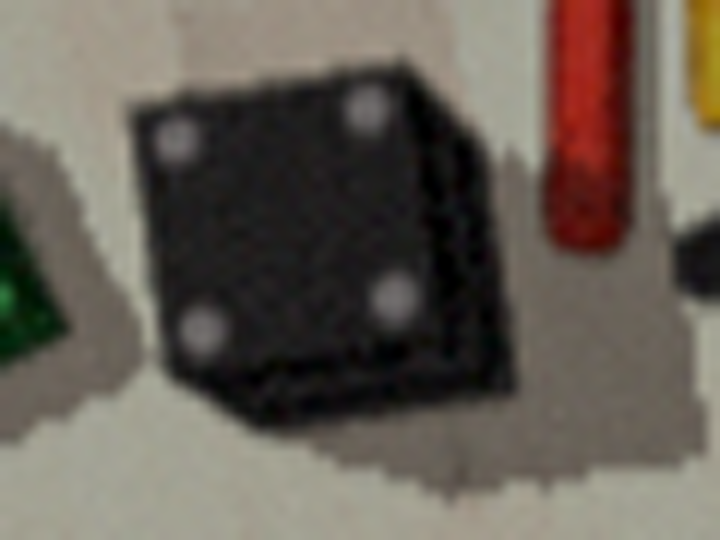

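View pics/w19.png

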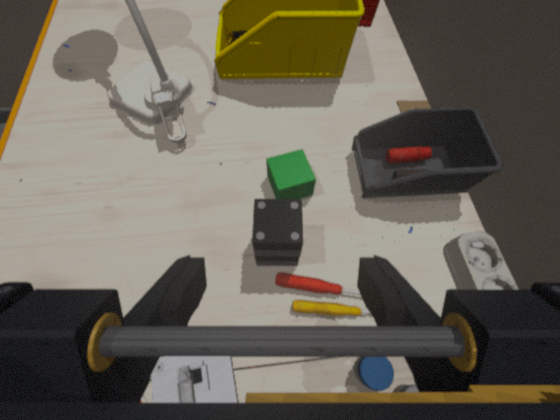

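View pics/t19.png

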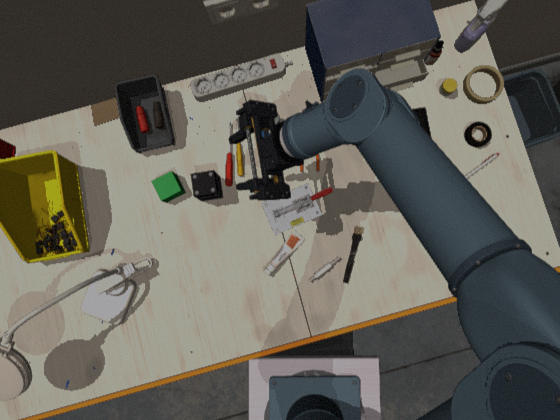

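Run:
```python
from h import *
t=np.array([(177,139),(366,108),(395,299),(203,329)])/12+[180,165]
P=np.array([px2w('t19',u,v,.088) for u,v in t]); print('stacked',P.mean(0),[round(np.linalg.norm(P[i]-P[i-1])*1000,2) for i in range(4)],[round(np.degrees(np.arctan2(*(P[i]-P[i-1])[[1,0]])),2) for i in range(4)])
t=np.array([(225,178),(408,152),(435,333),(249,360)])/12+[180,165]
P=np.array([px2w('t14',u,v,.044) for u,v in t]); print('turned before',P.mean(0),[round(np.degrees(np.arctan2(*(P[i]-P[i-1])[[1,0]])),2) for i in range(4)])
# turned case and bystanders unmoved? image diff before/after around base
a=cv2.imread('pics/top0.png').astype(int);b=cv2.imread('pics/t19.png').astype(int)
for n,(u0,v0,u1,v1) in dict(turned_bottom=(196,190,224,202),red=(222,148,234,188),tube=(262,230,306,276),gauge=(305,252,345,285),brush=(340,222,366,286),green=(150,168,186,205)).items(): print(n,np.abs(a-b)[v0:v1,u0:u1].mean().round(1))
```

```text
stacked [0.56906889 0.254205   0.088     ] [np.float64(38.08), np.float64(37.56), np.float64(38.38), np.float64(37.97)] [np.float64(8.36), np.float64(-81.38), np.float64(-171.03), np.float64(98.18)]
turned before [0.56840147 0.25458982 0.044     ] [np.float64(8.04), np.float64(-82.63), np.float64(-171.22), np.float64(97.55)]
turned_bottom 17.0
red 16.4
tube 22.8
gauge 11.7
brush 23.2
green 17.2
```

Run:
```python
from h import *
s=manip.observe(); print(s['clock'],s['joint_velocities'].round(3)); print(manip.sign_off())
```

```text
18.6 [0.046 0.106 0.054 0.025 0.001 0.001 0.025]
the job is handed in; nothing more can be done
None
```

The lid-up case is now upside down and squarely stacked on the turned case, and I handed the job in at 18.6 s of the 67 s allowed.

**How it was done:** I gripped the case across the seam, turned it 90° and set it on its side. I then re-gripped across the seam, turned it another 90° and lowered it onto the turned case until contact at about 7 N. Then I released it and backed the gripper away.

**Last checks:**
- **Alignment:** the top camera puts the two cases' centres about 0.8 mm apart, with yaw matching within about 0.6°.
- **Closure:** the base and lid bands look closed and level in the last scene picture.
- **Surroundings:** the turned case's lower corners sit at the same pixels as before stacking. The bystanders I could see look unmoved. At hand-in the arm partly hid the cutters in the top view.

**Disagreements and weak checks:**
- Before placing, the scene camera put the turned case about 3 mm from where the other two cameras did. Those two agreed within 0.6 mm, so I used them.
- A before/after pixel difference around the bystanders was inconclusive, with mean differences of 12 to 23, probably from the arm's shadow. I judged those items by eye.
- The arm was still settling slightly at hand-in, with joint speeds up to 0.11 rad/s. It was clear of everything.

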